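# Fetch the sharpening stone from behind the finishing bottles

### The job

Get the sharpening stone ready for honing: it lies at the back of the bench tray, behind a bottle, a can and a jar. Stand all three on the plywood side board first, then lay the stone flat in its holder, centred between the two end stops and lined up with the holder; only then put the bottle, the can and the jar back upright in the tray, each on the very spot where it stood at the start. Let none of the three tip over, and leave the gouge, the chisel and the tape roll where they lie.

Things in the scene. Friction and masses are not known exactly. Their poses are not given: they have to be found in the camera images.
- tray: Fixed brown wooden tray, 200 mm (its x) by 310 mm (its y). Origin: centre of its underside; x points to its back edge, away from the robot. Floor 8 mm above the bench; rim 10 mm wide, 20 mm high. Bottle, can and jar stand in a row along y at x = -38 mm, about 90 mm apart, in any order; the stone lies behind at x = +27 mm, about 8 to 25 mm clear of them.
- side_board: Side area: flat plain plywood board, 300 mm (its x) by 120 mm (its y) by 10 mm thick, fixed, on the bench to the left or right of the tray. Origin: centre of its underside (top 10 mm higher). Long enough for the three in a row 90 mm apart along its x.
- holder: Fixed pale wooden stone holder, 200 mm (its x) by 80 mm (its y) by 15 mm thick, on the other side of the tray from the side board. A dark stop 17 mm thick at each end rises 12 mm above the base; 160 mm clear between the stops, long sides open. Origin: centre of its underside; the seat is 15 mm above it. The stone's length goes along its x, either way round.
- bottle_mid (a point): White plastic bottle with shoulders, a narrow neck and a black cap, 48 mm diameter, 92 mm tall, about 150 g; the body is straight up to 57 mm, then narrows. The point is on its axis half-way up (46 mm above its foot); z up.
- can_mid (a point): Plain steel can, straight, 42 mm diameter, 90 mm tall, about 150 g. The point is on its axis half-way up (45 mm above its foot); z up.
- jar_mid (a point): Squat amber glass jar with a brass-coloured lid, 56 mm diameter up to 48 mm high, then narrowing to the 50 mm lid; 78 mm tall, about 200 g. The point is on its axis half-way up (39 mm above its foot); z up.
- stone_mid (a point): Grey sharpening stone, a flat block 140 mm (its x) by 45 mm (its y) by 25 mm thick, about 400 g, lying flat with its length roughly along the tray's y. The point is its centre (12.5 mm above its underside). It is gripped across its 45 mm width.
- gouge_mid (a point): Bystander: carving gouge with a pale wooden handle and narrow (12 mm) blade, 205 mm long, 24 mm high, lying on the bench between robot and tray. The point is near the front end of its handle.
- chisel_mid (a point): Bystander: carving chisel, like the gouge but with a wider (22 mm) blade, lying beside it.
- tape_mid (a point): Bystander: roll of paper tape lying flat, 90 mm outside diameter, 25 mm high, beyond the tray's back edge. The point is its centre.
Mind the look-alikes: they are no part of the job. Of the things shaped like the part that bears stone_mid, the concrete one is meant.

How it is judged:
On the way, in this order (a step that is already met when the one before it is completed fails the run):
1. the bottle, the can and the jar all stand upright on the side board, let go (x of bottle_mid in the frame of side_board between -0.135 and 0.135 m and y of bottle_mid in the frame of side_board between -0.045 and 0.045 m and z of bottle_mid in the frame of side_board between 0.05 and 0.062 m and angle between each of bottle_mid, can_mid, jar_mid's own z axis and vertical below 0.1 rad and contact force between the fingers and bottle below 0.1 N and linear speed of each of bottle, can, jar below 0.02 m/s and x of can_mid in the frame of side_board between -0.135 and 0.135 m and y of can_mid in the frame of side_board between -0.045 and 0.045 m and z of can_mid in the frame of side_board between 0.049 and 0.061 m and contact force between the fingers and can below 0.1 N and x of jar_mid in the frame of side_board between -0.135 and 0.135 m and y of jar_mid in the frame of side_board between -0.045 and 0.045 m and z of jar_mid in the frame of side_board between 0.043 and 0.055 m and contact force between the fingers and jar below 0.1 N), for 0.2 s.
2. the stone lies in its holder, let go, while the bottle, the can and the jar still stand on the side board (all of step 1 and x of stone_mid in the frame of holder between -0.012 and 0.012 m and y of stone_mid in the frame of holder between -0.012 and 0.012 m and z of stone_mid in the frame of holder between 0.0215 and 0.0325 m and angle between the x axis of stone_mid and the x axis of holder, either way round below 0.15 rad and angle between stone_mid's own z axis and vertical below 0.1 rad and contact force between the fingers and stone below 0.1 N and linear speed of stone below 0.02 m/s), for 0.2 s.
At the end, for the whole second after the job is handed in: The stone lies flat on the holder between its stops, its centre within 12 mm of the holder's centre along and across, lined up within 0.15 rad; the bottle, the can and the jar each stand upright within 15 mm of where they stood at the start; all are let go and at rest (x of stone_mid in the frame of holder between -0.012 and 0.012 m and y of stone_mid in the frame of holder between -0.012 and 0.012 m and z of stone_mid in the frame of holder between 0.0215 and 0.0325 m and angle between the x axis of stone_mid and the x axis of holder, either way round below 0.15 rad and angle between each of stone_mid, bottle_mid, can_mid, jar_mid's own z axis and vertical below 0.1 rad and contact force between the fingers and stone below 0.1 N and linear speed of each of stone, bottle, can, jar below 0.02 m/s and distance of each of bottle_mid, can_mid, jar_mid from where it was at the start of the episode below 0.015 m and contact force between the fingers and bottle below 0.1 N and contact force between the fingers and can below 0.1 N and contact force between the fingers and jar below 0.1 N); the robot touches nothing.
It fails at once if the bottle, the can or the jar tips over (angle between any of bottle_mid, can_mid, jar_mid's own z axis and vertical above 0.6 rad).
It fails at once if the gouge, the chisel or the tape roll is moved by more than 25 mm (distance of any of gouge_mid, chisel_mid, tape_mid from where it was at the start of the episode above 0.025 m).
It also fails if it takes over 144 s, if anything falls off the work surface, if the arm or the gripper's body presses on something with over 40 N, if the wrist force passes 120 N, or if a joint passes its speed limit or range.

### The arm

A 6-joint arm with a two-finger parallel gripper is mounted at the origin on the work surface. World frame = base frame: x ahead of the robot, y to its left, z up, the work surface at z = 0. Lengths are in m, angles in rad, forces in N, time in s.
With the tool pointing down it reaches from about 0.275 to 0.775 m from the base axis. Payload 14.6 kg.
Tool frame: the origin (TCP) lies at the very end of the fingers, on their centre line; the grasp point (between the pads) lies 19 mm behind it; z points along the fingers, y is the line along which they close (so a half turn about z gives the same grasp; the last joint's range is limited). The gripper opens to 85 mm and grips with 20 to 120 N. Pads are 22 mm wide; open, the fingers measure 114 mm over their backs; the gripper's body (76 mm by 85 mm) begins 54 mm behind the grasp point. The pads swing forward as they close: fully open they stand 13 mm farther back than shut.
Start: joints at [-1.374, 0.263, -0.048, 1.259, 0, 1.415], TCP at [0.181, -0.493, 0.192] pointing down, gripper open.
Joint ranges: [-2.65, 2.65], [-0.89, 1.7], [-1.18, 1.37], [-2.13, 2.11], [-1.35, 1.29], [-3.14, 3.14]. Speed limits (rad/s): [1.89, 1.89, 2.57, 2.79, 3.14, 3.14].

### API

Orientations are given as a rotation vector (axis times angle).
In Python, from workcell import manip, vision, ticket gives the robot as it stands.
- The arm moves only by the tool play_rows, never from a script. Its argument "commands" is a list of rows, each an object of numbers: "tx", "ty", "tz": the shift along the world's x, y, z each as a share of 30 mm, from -1 to 1; "ax", "ay", "az": the turn, a rotation vector about the world's x, y, z each as a share of 10 degrees, from -1 to 1. In form: [{"tx": .., "ty": .., "tz": .., "ax": .., "ay": .., "az": ..}, ...]. A call has 1 to 5 rows; each row shifts and turns the commanded pose from where the row before left it; what a row does not reach is not made up. A row lasts 1/8 s, in which the tool goes at most 62.5 mm and 10.7 degrees, less where a joint would pass 70% of its speed; a pose out of reach is approached as far as the arm can. A call with a number of a shift or a turn outside -1 to 1 is refused whole. A call with a gripper value outside its range is refused whole. "gripper" is the gripper command: -1 is shut, 1 is fully open, values between are in proportion, set as the call begins (left out, the last holds). The fingers move at their own pace and stop on an object; "newtons" is the grip in N (left out, the last holds). Time passes only in rows, so rows that do not move let the fingers close. It gives the time, the measured TCP pose, the force, the opening and the grip force at its end, in the units of the state.
- manip.get_obs(): the state, without advancing time (a new reading comes with each control period).
- vision.capture(name): name is "scene" or "top" or "wrist"; returns the picture (480x640x3 uint8, red, green, blue); there is no depth.
- vision.camera_model(name): a dict with "vfov" (degrees; the focal length in pixels is half the picture's height over the tangent of half this angle, whatever the lens; pixels are square), "cx", "cy" (the principal point, pixels), "R" (3x3) and "t" (3): a world point X has camera coordinates R X + t. Camera axes: x right, y down, z forward; pixel columns grow to the right and rows downward; lengths in m; the calibration is good to about 2 mm. A picture is of the moment at which its call begins: read the wrist's pose just before it. camera_model takes no time and is no camera call; for the wrist camera it gives the pose at the moment of the call.
- ticket.finish_job(): hands the job in; it is judged then, once.
The state is a dict: "clock": time; "q": joint angles; "qd": joint speeds; "tau": joint torques, N m; "ee_pos": TCP position; "tcp_rot": TCP orientation; "wrist_force": force on the tool from outside, world axes, zero at the start; "moment": the same for the moment, N m; "opening": finger opening in m; "gripper_force": force on a finger pad.
Only numpy, scipy, OpenCV 4.12 (cv2) and the standard library are available. Lean on these libraries where they do the work, as an engineer would, in place of code of your own. Each camera call takes 0.05 s, during which the arm holds its last target. There are 200 camera calls.

## Working session

There is one attempt and no reset: what is moved stays moved. The work goes in short steps, Python scripts to look and compute and a tool call to move; the robot and the scene stay as the last step left them, time stands still between calls to the robot, and variables do not carry over. Pictures are saved under pics/ and viewed, at most 14 in all, crops included, and the job is handed in when it is done.

Besides the shell and the picture viewer there is one more tool, called after "Emit:" by a JSON object that holds its "method" and its "body", one argument or row to a line. play_rows: Moves the arm, as the interface text tells. Shift numbers are shares of 30 mm and turn numbers shares of 10 degrees, none past 1 either way. Its arguments: {"type":"object","properties":{"commands":{"type":"array"},"gripper":{"type":"number"},"newtons":{"type":"number"}},"required":["commands"]}

```bash
ls; mkdir -p pics; python3 - <<'E'
from workcell import manip, vision
import cv2,json,numpy as np
o=manip.get_obs();print(o['clock'],o['ee_pos'],o['tcp_rot'],o['opening'])
for n in ['scene','top']:
    im=vision.capture(n);cv2.imwrite(f'pics/{n}0.png',im[:,:,::-1])
    m=vision.camera_model(n);print(n,m['vfov'],m['cx'],m['cy'],np.round(m['R'],4).tolist(),np.round(m['t'],4).tolist(), m.keys())
E
```

```text
pics
0.0 [ 0.18086147 -0.49253179  0.1916119 ] [-3.09202708e+00 -5.49643223e-01 -1.62872104e-06] 0.08549974443194738
scene 44.629823166682314 320.364598577249 241.83601696372799 [[-0.0412, 0.9991, 0.0112], [0.8346, 0.0406, -0.5494], [-0.5493, -0.0133, -0.8355]] [0.0064, -0.4525, 1.6493] dict_keys(['vfov', 'cx', 'cy', 'R', 't'])
top 54.357795619626614 325.1887179147751 237.36758804925162 [[-0.028, -0.9995, -0.0159], [-0.9956, 0.0293, -0.0888], [0.0892, 0.0133, -0.9959]] [0.0205, 0.5869, 0.9025] dict_keys(['vfov', 'cx', 'cy', 'R', 't'])
```

View pics/top0.png

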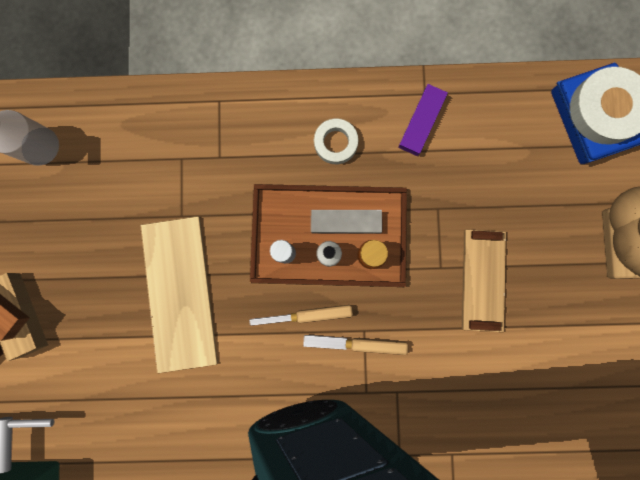

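View pics/scene0.png

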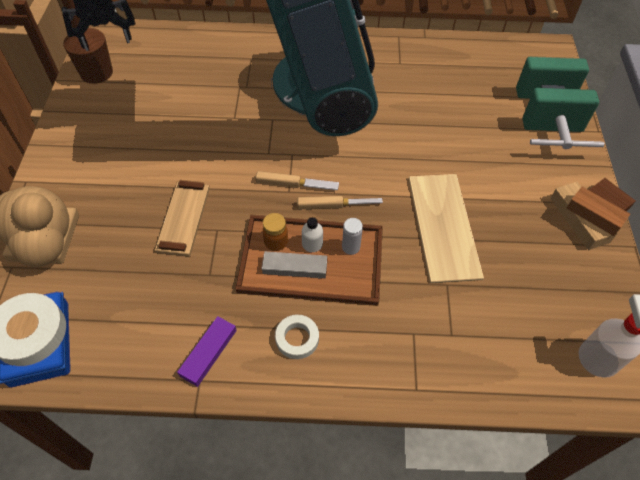

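The top view shows the can top at about (281,251), the bottle cap at (329,252) and the jar lid at (374,253). The grey stone is at (347,221), with the side board on the left (+y) and the holder on the right (−y). The purple block is the decoy.

```bash
cat > h.py <<'E'
from workcell import manip, vision
import numpy as np, cv2
def ray(m,px,z):
    f=240/np.tan(np.radians(m['vfov']/2)); R=np.array(m['R']);t=np.array(m['t'])
    d=R.T@np.array([(px[0]-m['cx'])/f,(px[1]-m['cy'])/f,1]); c=-R.T@t
    return c+d*(z-c[2])/d[2]
def proj(m,X):
    f=240/np.tan(np.radians(m['vfov']/2)); p=np.array(m['R'])@np.array(X)+np.array(m['t'])
    return np.array([m['cx'],m['cy']])+f*p[:2]/p[2]
E
python3 - <<'E'
from h import *
np.set_printoptions(precision=4,suppress=True)
for n in ['top','scene']:
    m=vision.camera_model(n)
    P={'top':dict(can=[(281,251),.098],bottle=[(329,253),.1],jar=[(374,253),.086],
      board=[[(141,225),(200,217),(217,364),(158,372)],.01],hold=[[(465,230),(506,231),(504,331),(463,331)],.015],
      stone=[[(311,209),(382,210),(382,233),(312,233)],.033],tray=[[(254,185),(410,188),(407,287),(250,283)],.02],
      gouge=[[(250,322),(354,312)],.012],chisel=[[(304,342),(408,348)],.012],tape=[(336,141),.02]),
    'scene':dict(can=[(352,226),.098],bottle=[(312,222),.1],jar=[(275,221),.086],
      board=[[(409,178),(456,174),(481,276),(431,281)],.01],hold=[[(181,181),(208,183),(188,255),(157,250)],.015],
      stone=[[(265,253),(328,257),(326,272),(263,269)],.033])}[n]
    print(n)
    for k,(p,z) in P.items():
        if isinstance(p,list):
            q=np.array([ray(m,a,z)[:2] for a in p]); print(k,q.tolist() and q.round(3).tolist(),'c',q.mean(0))
            if len(q)==4:
                r=cv2.minAreaRect((q*1000).astype(np.float32)); print('   rect',r)
        else: print(k,ray(m,p,z))
E
```

```text
top
can [0.5582 0.0843 0.098 ]
bottle [ 0.5519 -0.0035  0.1   ]
jar [ 0.5503 -0.0866  0.086 ]
board [[0.625, 0.379], [0.638, 0.258], [0.343, 0.225], [0.331, 0.343]] c [0.4842 0.3011]
   rect ((484.1630554199219, 301.9881591796875), (297.03948974609375, 121.55699920654297), 6.317114353179932)
hold [[0.595, -0.277], [0.59, -0.358], [0.393, -0.342], [0.396, -0.262]] c [ 0.4936 -0.3098]
   rect ((492.98345947265625, -310.1307373046875), (81.63455200195312, 201.52735900878906), 85.76113891601562)
stone [[0.644, 0.03], [0.638, -0.11], [0.592, -0.109], [0.596, 0.029]] c [ 0.6175 -0.0398]
   rect ((617.3800659179688, -39.18042755126953), (140.62203979492188, 47.82890319824219), 87.7805404663086)
tray [[0.699, 0.145], [0.683, -0.17], [0.485, -0.155], [0.501, 0.156]] c [ 0.5917 -0.006 ]
   rect ((591.8894653320312, -7.000335693359375), (315.4261779785156, 198.4322052001953), 86.95732879638672)
gouge [[0.424, 0.158], [0.438, -0.049]] c [0.431  0.0545]
chisel [[0.382, 0.052], [0.365, -0.153]] c [ 0.3735 -0.0508]
tape [ 0.7842 -0.0238  0.02  ]
scene
can [0.5618 0.0838 0.098 ]
bottle [ 0.557  -0.0026  0.1   ]
jar [ 0.5484 -0.0839  0.086 ]
board [[0.349, 0.227], [0.33, 0.345], [0.621, 0.375], [0.639, 0.263]] c [0.4847 0.3027]
   rect ((484.47662353515625, 304.2281799316406), (297.0572509765625, 119.04756164550781), 7.086345672607422)
hold [[0.39, -0.331], [0.393, -0.264], [0.601, -0.279], [0.591, -0.35]] c [ 0.4939 -0.306 ]
   rect ((494.62554931640625, -307.46807861328125), (72.2202377319336, 208.25372314453125), 86.04325866699219)
stone [[0.599, -0.105], [0.602, 0.035], [0.641, 0.032], [0.64, -0.105]] c [ 0.6204 -0.0357]
   rect ((620.1088256835938, -35.106971740722656), (139.70822143554688, 41.202362060546875), 89.29216003417969)
```

Emit:
{"method": "play_rows", "body": {
  "commands": [
    {"tx": 0.63,"ty": 0.96,"tz": 0,"ax": 0,"ay": 0,"az": 0.785},
    {"tx": 0.63,"ty": 0.96,"tz": 0,"ax": 0,"ay": 0,"az": 0.785},
    {"tx": 0.63,"ty": 0.96,"tz": 0,"ax": 0,"ay": 0,"az": 0.785},
    {"tx": 0.63,"ty": 0.96,"tz": 0,"ax": 0,"ay": 0,"az": 0.785},
    {"tx": 0.63,"ty": 0.96,"tz": 0,"ax": 0,"ay": 0,"az": 0.785}
  ],
  "gripper": 0.65,
  "newtons": 40
}}

```text
clock: 0.72
ee_pos: [0.2758, -0.3477, 0.1919]
tcp_rot: [-2.725, -1.562, -0.0]
wrist_force: [-0.3, 0.4, 0.3]
opening: 0.0703
gripper_force: 0.0
```

Emit:
{"method": "play_rows", "body": {
  "commands": [
    {"tx": 0.63,"ty": 0.96,"az": 0.785},
    {"tx": 0.63,"ty": 0.96,"az": 0.785},
    {"tx": 0.63,"ty": 0.96,"az": 0.785},
    {"tx": 0.63,"ty": 0.96,"az": 0.785},
    {"tx": 0.63,"ty": 0.96,"az": 0.785}
  ]
}}

```text
$.commands[0]: bad value
```

Emit:
{"method": "play_rows", "body": {
  "commands": [
    {"tx": 0.63,"ty": 0.96,"az": 0.785},
    {"tx": 0.63,"ty": 0.96,"az": 0.785},
    {"tx": 0.63,"ty": 0.96,"az": 0.785},
    {"tx": 0.63,"ty": 0.96,"az": 0.785},
    {"tx": 0.63,"ty": 0.96,"az": 0.785}
  ]
}}

```text
$.commands[0]: bad value
```

```bash
python3 - <<'E'
from h import *
m=vision.camera_model('wrist');o=manip.get_obs();print(o['ee_pos'],o['tcp_rot'],o['q'])
im=vision.capture('wrist');cv2.imwrite('pics/w1.png',im[:,:,::-1])
for n,X in dict(can=(.56,.084,.098),bottle=(.554,-.003,.1),jar=(.5495,-.0853,.086),st=(.6185,-.0375,.033)).items(): print(n,proj(m,X).round())
E
```

```text
[ 0.27580559 -0.34773591  0.19189129] [-2.72502966e+00 -1.56248073e+00 -4.95661578e-05] [-1.08424911e+00  1.24478641e-01 -2.29818448e-01  1.21689349e+00
  1.81397199e-05  1.01610985e+00]
can [  392. -1146.]
bottle [ 476. -792.]
jar [ 524. -479.]
st [ 558. -535.]
```

View pics/w1.png

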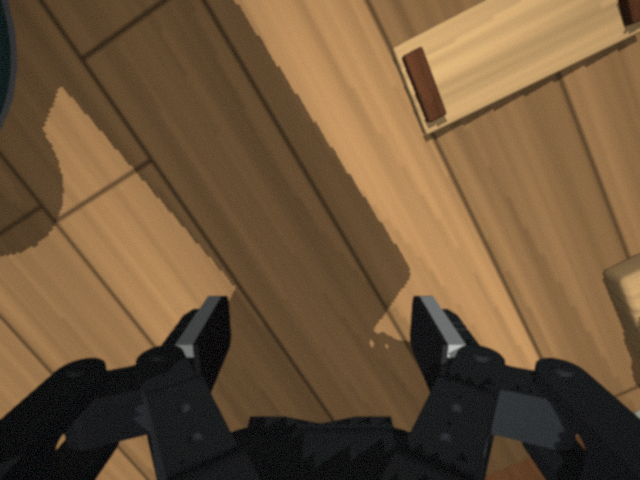

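All six keys are needed in each row. The wrist picture shows only the bench and the holder at upper right, because the arm hasn't reached the tray yet. I'll carry on.

Emit:
{"method": "play_rows", "body": {
  "commands": [
    {"tx": 0.63,"ty": 0.96,"tz": 0,"ax": 0,"ay": 0,"az": 0.785},
    {"tx": 0.63,"ty": 0.96,"tz": 0,"ax": 0,"ay": 0,"az": 0.785},
    {"tx": 0.63,"ty": 0.96,"tz": 0,"ax": 0,"ay": 0,"az": 0.785},
    {"tx": 0.63,"ty": 0.96,"tz": 0,"ax": 0,"ay": 0,"az": 0.785},
    {"tx": 0.63,"ty": 0.96,"tz": 0,"ax": 0,"ay": 0,"az": 0.785}
  ]
}}

```text
clock: 1.4
ee_pos: [0.3703, -0.2038, 0.192]
tcp_rot: [-2.042, -2.387, 0.0]
wrist_force: [-0.3, -0.8, -0.2]
opening: 0.0705
gripper_force: 0.0
```

Emit:
{"method": "play_rows", "body": {
  "commands": [
    {"tx": 0.63,"ty": 0.96,"tz": 0,"ax": 0,"ay": 0,"az": 0.785},
    {"tx": 0.63,"ty": 0.96,"tz": 0,"ax": 0,"ay": 0,"az": 0.785},
    {"tx": 0.63,"ty": 0.96,"tz": 0,"ax": 0,"ay": 0,"az": 0.785},
    {"tx": 0.63,"ty": 0.96,"tz": 0,"ax": 0,"ay": 0,"az": 0.785},
    {"tx": 0.63,"ty": 0.96,"tz": 0,"ax": 0,"ay": 0,"az": 0.785}
  ]
}}

```text
clock: 2.02
ee_pos: [0.4648, -0.0598, 0.1919]
tcp_rot: [-1.122, -2.934, 0.0]
wrist_force: [0.1, 0.4, 0.3]
opening: 0.0704
gripper_force: 0.0
```

```bash
python3 - <<'E'
from h import *
m=vision.camera_model('wrist');o=manip.get_obs();print(o['ee_pos'],o['tcp_rot'],o['q'])
im=vision.capture('wrist');cv2.imwrite('pics/w2.png',im[:,:,::-1])
for n,X in dict(can=(.56,.084,.098),bottle=(.554,-.003,.1),jar=(.5495,-.0853,.086),st=(.6185,-.0375,.033)).items(): print(n,proj(m,X).round())
E
```

```text
[ 0.46483106 -0.05978492  0.19191788] [-1.12157816e+00 -2.93424706e+00  1.01486351e-04] [-3.02020704e-01  1.66905297e-01 -1.77499237e-01  1.22669148e+00
 -4.58136648e-05  4.28180109e-01]
can [556. 193.]
bottle [455. 264.]
jar [365. 317.]
st [442. 309.]
```

View pics/w2.png

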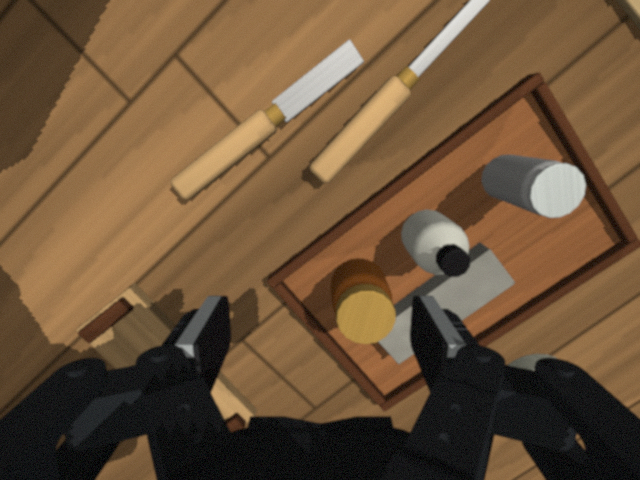

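The wrist view agrees with my estimates: can lid (557,190), bottle cap (453,260), jar lid (365,315), all within about 4 px of prediction.

Emit:
{"method": "play_rows", "body": {
  "commands": [
    {"tx": 0.635,"ty": 0.96,"tz": 0,"ax": 0,"ay": 0,"az": 0.78},
    {"tx": 0.635,"ty": 0.96,"tz": 0,"ax": 0,"ay": 0,"az": 0.78},
    {"tx": 0.635,"ty": 0.96,"tz": 0,"ax": 0,"ay": 0,"az": 0.78},
    {"tx": 0.635,"ty": 0.96,"tz": 0,"ax": 0,"ay": 0,"az": 0.78},
    {"tx": 0.635,"ty": 0.96,"tz": 0,"ax": 0,"ay": 0,"az": 0.78}
  ]
}}

```text
clock: 2.7
ee_pos: [0.5601, 0.0841, 0.1918]
tcp_rot: [-0.078, -3.14, 0.0]
wrist_force: [-0.4, -0.6, 0.4]
opening: 0.0703
gripper_force: 0.0
```

Emit:
{"method": "play_rows", "body": {
  "commands": [
    {"tx": 0,"ty": 0,"tz": -0.5,"ax": 0,"ay": 0,"az": 0},
    {"tx": 0,"ty": 0,"tz": -0.5,"ax": 0,"ay": 0,"az": 0},
    {"tx": 0,"ty": 0,"tz": 0,"ax": 0,"ay": 0,"az": 0}
  ]
}}

```text
clock: 3.08
ee_pos: [0.5589, 0.0832, 0.1611]
tcp_rot: [-0.085, -3.138, 0.0]
wrist_force: [-0.4, -0.2, -0.3]
opening: 0.0705
gripper_force: 0.0
```

```bash
python3 - <<'E'
from h import *
m=vision.camera_model('wrist');o=manip.get_obs();print(o['ee_pos'],o['tcp_rot'],o['q'])
im=vision.capture('wrist');cv2.imwrite('pics/w3.png',im[:,:,::-1])
for n,X in dict(can=(.56,.084,.098),bottle=(.554,-.003,.1),jar=(.5495,-.0853,.086),st=(.6185,-.0375,.033)).items(): print(n,proj(m,X).round())
E
```

```text
[0.55892527 0.08315276 0.16108019] [-8.48783043e-02 -3.13817973e+00  1.17817187e-04] [ 3.49627790e-03  3.44168417e-01 -1.34519701e-02  1.21544245e+00
 -5.86055442e-06  5.75770723e-02]
can [322. 240.]
bottle [190. 238.]
jar [ 77. 233.]
st [186. 290.]
```

View pics/w3.png

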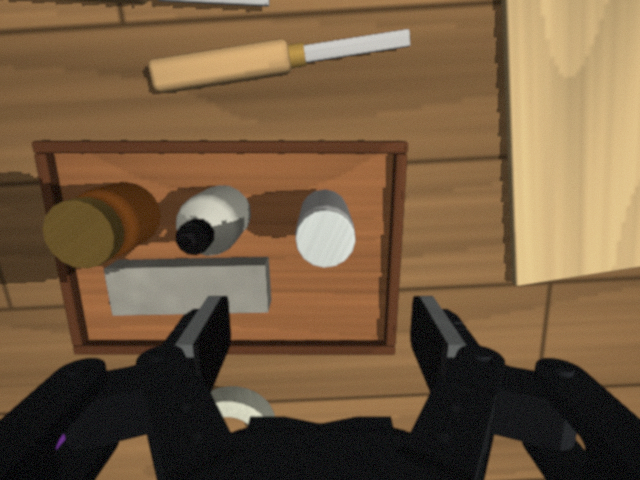

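The close view shows the can lid at (325,237), the bottle cap at (195,237) and the jar lid at (80,232), so the can is about 2 mm further in +y. I'll descend and grip.

Emit:
{"method": "play_rows", "body": {
  "commands": [
    {"tx": 0,"ty": 0.06,"tz": -0.97,"ax": 0,"ay": 0,"az": 0},
    {"tx": 0,"ty": 0,"tz": -0.97,"ax": 0,"ay": 0,"az": 0},
    {"tx": 0,"ty": 0,"tz": -0.97,"ax": 0,"ay": 0,"az": 0},
    {"tx": 0,"ty": 0,"tz": -0.97,"ax": 0,"ay": 0,"az": 0},
    {"tx": 0,"ty": 0,"tz": 0,"ax": 0,"ay": 0,"az": 0}
  ]
}}

```text
clock: 3.75
ee_pos: [0.5587, 0.0848, 0.0449]
tcp_rot: [-0.085, -3.138, 0.0]
wrist_force: [0.4, 0.3, 0.6]
opening: 0.0703
gripper_force: 0.0
```

Emit:
{"method": "play_rows", "body": {
  "commands": [
    {"tx": 0,"ty": 0,"tz": 0,"ax": 0,"ay": 0,"az": 0},
    {"tx": 0,"ty": 0,"tz": 0,"ax": 0,"ay": 0,"az": 0},
    {"tx": 0,"ty": 0,"tz": 0,"ax": 0,"ay": 0,"az": 0},
    {"tx": 0,"ty": 0,"tz": 0,"ax": 0,"ay": 0,"az": 0},
    {"tx": 0,"ty": 0,"tz": 0,"ax": 0,"ay": 0,"az": 0}
  ],
  "gripper": -1,
  "newtons": 40
}}

```text
clock: 4.38
ee_pos: [0.5609, 0.0851, 0.0474]
tcp_rot: [0.085, 3.137, 0.0]
wrist_force: [-0.1, 1.5, 7.9]
opening: 0.0376
gripper_force: 38.7
```

Emit:
{"method": "play_rows", "body": {
  "commands": [
    {"tx": 0,"ty": 0,"tz": 0.3,"ax": 0,"ay": 0,"az": 0},
    {"tx": 0,"ty": 0,"tz": 0.5,"ax": 0,"ay": 0,"az": 0},
    {"tx": 0,"ty": 0,"tz": 0,"ax": 0,"ay": 0,"az": 0},
    {"tx": 0,"ty": 0,"tz": 0,"ax": 0,"ay": 0,"az": 0}
  ]
}}

```text
clock: 4.88
ee_pos: [0.5597, 0.0849, 0.0697]
tcp_rot: [0.085, 3.14, -0.0]
wrist_force: [-0.2, 0.5, -1.2]
opening: 0.0373
gripper_force: 39.5
```

```bash
python3 - <<'E'
from h import *
o=manip.get_obs();print(o['ee_pos'],o['tcp_rot'],o['q'],o['wrist_force'],o['moment'])
im=vision.capture('wrist')[180:480,160:480];im2=vision.capture('scene')[150:300,220:420]
cv2.imwrite('pics/w4.png',np.hstack([cv2.resize(im,(400,375)),cv2.resize(im2,(400,375))])[:,:,::-1])
E
```

```text
[0.55965819 0.0849495  0.06974665] [ 8.48012351e-02  3.14029017e+00 -1.52347273e-05] [ 6.70496585e-03  3.95764173e-01 -1.90800256e-01  9.84074616e-01
 -1.50075419e-05  6.07003768e-02] [-0.2257049   0.48563392 -1.23590259] [-0.00415049  0.02497462  0.01093082]
```

View pics/w4.png

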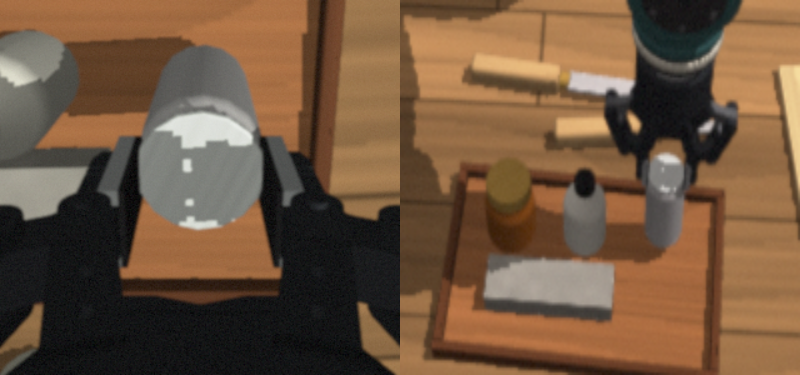

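The can is held upright between the pads, but the grip looks off the pad centre. I'll check with numbers.

```bash
python3 - <<'E'
from h import *
m=vision.camera_model('wrist');R=np.array(m['R']);print('cam',-R.T@m['t'],R[2])
im=vision.capture('wrist');lid=(160+200*.8,180+170*.8)
print(ray(m,lid,.122),proj(m,manip.get_obs()['ee_pos']), proj(m,np.array(manip.get_obs()['ee_pos'])+[0,0,.019]))
print('edges',[ray(m,(320,180+r*.8),.122)[0] for r in (113,228)],[ray(m,(160+c*.8,lid[1]),.122)[1] for c in (139,262)])
E
```

```text
cam [0.49008626 0.08828534 0.2503732 ] [ 0.27589302 -0.01524513 -0.96106744]
[0.5565623  0.08462769 0.122     ] [320.95434112 272.03737569] [321.03885987 286.97910548]
edges [np.float64(0.5385957310339595), np.float64(0.576236043260606)] [np.float64(0.06658378689097716), np.float64(0.10296596584510513)]
```

Emit:
{"method": "play_rows", "body": {
  "commands": [
    {"tx": 0.08,"ty": 0.76,"tz": 0.5,"ax": 0,"ay": 0,"az": 0},
    {"tx": 0.08,"ty": 0.76,"tz": 0.5,"ax": 0,"ay": 0,"az": 0},
    {"tx": 0.08,"ty": 0.76,"tz": 0.3,"ax": 0,"ay": 0,"az": 0},
    {"tx": 0.08,"ty": 0.76,"tz": 0,"ax": 0,"ay": 0,"az": 0},
    {"tx": 0.08,"ty": 0.76,"tz": 0,"ax": 0,"ay": 0,"az": 0}
  ]
}}

```text
clock: 5.65
ee_pos: [0.5716, 0.1998, 0.1084]
tcp_rot: [-0.085, -3.14, 0.0]
wrist_force: [0.0, 0.6, -1.8]
opening: 0.0371
gripper_force: 39.7
```

Emit:
{"method": "play_rows", "body": {
  "commands": [
    {"tx": 0.08,"ty": 0.76,"tz": 0,"ax": 0,"ay": 0,"az": 0},
    {"tx": 0.08,"ty": 0.76,"tz": 0,"ax": 0,"ay": 0,"az": 0},
    {"tx": 0.08,"ty": 0.76,"tz": 0,"ax": 0,"ay": 0,"az": 0},
    {"tx": 0.08,"ty": 0.76,"tz": 0,"ax": 0,"ay": 0,"az": 0},
    {"tx": 0.08,"ty": 0.76,"tz": 0,"ax": 0,"ay": 0,"az": 0}
  ]
}}

```text
clock: 6.28
ee_pos: [0.5838, 0.3145, 0.1086]
tcp_rot: [-0.085, -3.14, 0.0]
wrist_force: [0.5, -0.1, -2.2]
opening: 0.0376
gripper_force: 39.7
```

Emit:
{"method": "play_rows", "body": {
  "commands": [
    {"tx": 0,"ty": 0,"tz": -0.5,"ax": 0,"ay": 0,"az": 0},
    {"tx": 0,"ty": 0,"tz": -0.6,"ax": 0,"ay": 0,"az": 0},
    {"tx": 0,"ty": 0,"tz": -0.4,"ax": 0,"ay": 0,"az": 0},
    {"tx": 0,"ty": 0,"tz": -0.2,"ax": 0,"ay": 0,"az": 0},
    {"tx": 0,"ty": 0,"tz": 0,"ax": 0,"ay": 0,"az": 0}
  ]
}}

```text
clock: 6.9
ee_pos: [0.5836, 0.3127, 0.0575]
tcp_rot: [-0.085, -3.14, 0.0]
wrist_force: [-0.0, -0.3, -1.0]
opening: 0.037
gripper_force: 39.8
```

Emit:
{"method": "play_rows", "body": {
  "commands": [
    {"tx": 0,"ty": 0,"tz": -0.1,"ax": 0,"ay": 0,"az": 0},
    {"tx": 0,"ty": 0,"tz": -0.1,"ax": 0,"ay": 0,"az": 0},
    {"tx": 0,"ty": 0,"tz": 0,"ax": 0,"ay": 0,"az": 0}
  ]
}}

```text
clock: 7.28
ee_pos: [0.5835, 0.3129, 0.0516]
tcp_rot: [-0.085, -3.14, 0.0]
wrist_force: [-0.8, -0.2, -1.1]
opening: 0.0374
gripper_force: 39.8
```

Emit:
{"method": "play_rows", "body": {
  "commands": [
    {"tx": 0,"ty": 0,"tz": -0.05,"ax": 0,"ay": 0,"az": 0},
    {"tx": 0,"ty": 0,"tz": 0,"ax": 0,"ay": 0,"az": 0}
  ]
}}

```text
clock: 7.52
ee_pos: [0.5836, 0.3129, 0.0501]
tcp_rot: [-0.085, -3.14, 0.0]
wrist_force: [0.3, 0.3, -1.6]
opening: 0.0378
gripper_force: 39.8
```

Emit:
{"method": "play_rows", "body": {
  "commands": [
    {"tx": 0,"ty": 0,"tz": -0.05,"ax": 0,"ay": 0,"az": 0},
    {"tx": 0,"ty": 0,"tz": 0,"ax": 0,"ay": 0,"az": 0}
  ]
}}

```text
clock: 7.78
ee_pos: [0.5842, 0.3132, 0.0495]
tcp_rot: [0.085, 3.139, 0.001]
wrist_force: [-0.5, -0.1, 5.8]
opening: 0.0374
gripper_force: 40.5
```

Emit:
{"method": "play_rows", "body": {
  "commands": [
    {"tx": 0,"ty": 0,"tz": -0.05,"ax": 0,"ay": 0,"az": 0},
    {"tx": 0,"ty": 0,"tz": 0,"ax": 0,"ay": 0,"az": 0}
  ]
}}

```text
clock: 8.02
ee_pos: [0.5849, 0.3134, 0.0493]
tcp_rot: [0.085, 3.137, 0.002]
wrist_force: [-2.5, 0.4, 18.8]
opening: 0.0373
gripper_force: 41.9
```

Emit:
{"method": "play_rows", "body": {
  "commands": [
    {"tx": 0,"ty": 0,"tz": 0.08,"ax": 0,"ay": 0,"az": 0},
    {"tx": 0,"ty": 0,"tz": 0,"ax": 0,"ay": 0,"az": 0},
    {"tx": 0,"ty": 0,"tz": 0,"ax": 0,"ay": 0,"az": 0},
    {"tx": 0,"ty": 0,"tz": 0,"ax": 0,"ay": 0,"az": 0}
  ],
  "gripper": 0.65
}}

```text
clock: 8.52
ee_pos: [0.5836, 0.3129, 0.0494]
tcp_rot: [-0.085, -3.14, 0.0]
wrist_force: [-0.7, -0.5, -0.2]
opening: 0.0708
gripper_force: 0.0
```

Emit:
{"method": "play_rows", "body": {
  "commands": [
    {"tx": 0,"ty": 0,"tz": 0.5,"ax": 0,"ay": 0,"az": 0},
    {"tx": 0,"ty": 0,"tz": 0.95,"ax": 0,"ay": 0,"az": 0},
    {"tx": 0,"ty": 0,"tz": 0.95,"ax": 0,"ay": 0,"az": 0},
    {"tx": 0,"ty": 0,"tz": 0.95,"ax": 0,"ay": 0,"az": 0},
    {"tx": 0,"ty": 0,"tz": 0.3,"ax": 0,"ay": 0,"az": 0}
  ]
}}

```text
clock: 9.15
ee_pos: [0.5844, 0.3132, 0.1615]
tcp_rot: [0.085, 3.138, 0.002]
wrist_force: [-1.3, 0.0, -0.8]
opening: 0.0706
gripper_force: 0.0
```

Emit:
{"method": "play_rows", "body": {
  "commands": [
    {"tx": -0.1,"ty": -1,"tz": 0,"ax": 0,"ay": 0,"az": 0},
    {"tx": -0.1,"ty": -1,"tz": 0,"ax": 0,"ay": 0,"az": 0},
    {"tx": -0.1,"ty": -1,"tz": 0,"ax": 0,"ay": 0,"az": 0},
    {"tx": -0.1,"ty": -1,"tz": 0,"ax": 0,"ay": 0,"az": 0},
    {"tx": -0.1,"ty": -1,"tz": 0,"ax": 0,"ay": 0,"az": 0}
  ]
}}

```text
clock: 9.78
ee_pos: [0.5682, 0.1619, 0.1587]
tcp_rot: [-0.085, -3.14, 0.0]
wrist_force: [-0.1, -1.0, -0.4]
opening: 0.07
gripper_force: 0.0
```

Emit:
{"method": "play_rows", "body": {
  "commands": [
    {"tx": -0.1,"ty": -1,"tz": 0,"ax": 0,"ay": 0,"az": 0},
    {"tx": -0.1,"ty": -1,"tz": 0,"ax": 0,"ay": 0,"az": 0},
    {"tx": -0.1,"ty": -1,"tz": 0,"ax": 0,"ay": 0,"az": 0},
    {"tx": -0.1,"ty": -1,"tz": 0,"ax": 0,"ay": 0,"az": 0},
    {"tx": -0.1,"ty": -1,"tz": 0,"ax": 0,"ay": 0,"az": 0}
  ]
}}

```text
clock: 10.4
ee_pos: [0.5532, 0.012, 0.1587]
tcp_rot: [-0.085, -3.14, -0.0]
wrist_force: [0.2, -0.5, -0.7]
opening: 0.0704
gripper_force: 0.0
```

```bash
python3 - <<'E'
from h import *
m=vision.camera_model('wrist');o=manip.get_obs();print(o['ee_pos'],o['tcp_rot'])
im=vision.capture('wrist');t=vision.capture('top')
cv2.imwrite('pics/w5.png',np.hstack([cv2.resize(im,(480,360)),cv2.resize(t[190:390,120:298],(320,360))])[:,:,::-1])
for n,X in dict(bottle=(.552,-.001,.1),jar=(.547,-.0853,.086),st=(.6185,-.0375,.033)).items(): print(n,(proj(m,X)*.75).round())
E
```

```text
[0.55321355 0.01203032 0.158739  ] [-8.47353115e-02 -3.13986033e+00 -1.12964076e-04]
bottle [226. 179.]
jar [134. 175.]
st [201. 220.]
```

View pics/w5.png

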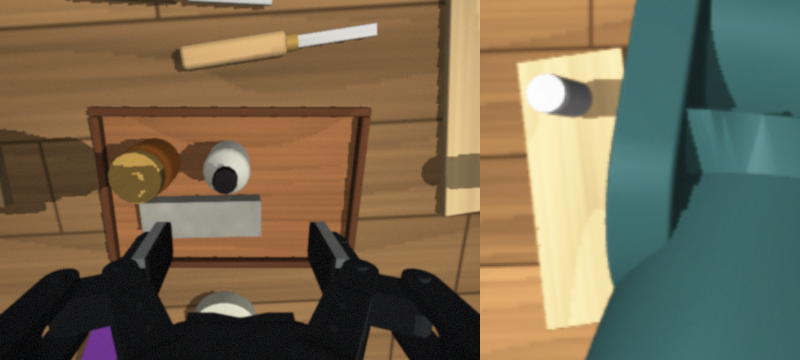

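The wrist view shows the bottle cap at (224,180) and the jar lid at (136,177), both within 2 px of prediction. The can stands upright on the board.

Emit:
{"method": "play_rows", "body": {
  "commands": [
    {"tx": -0.04,"ty": -0.47,"tz": -0.2,"ax": 0,"ay": 0,"az": 0},
    {"tx": 0,"ty": 0,"tz": -1,"ax": 0,"ay": 0,"az": 0},
    {"tx": 0,"ty": 0,"tz": -1,"ax": 0,"ay": 0,"az": 0},
    {"tx": 0,"ty": 0,"tz": -1,"ax": 0,"ay": 0,"az": 0},
    {"tx": 0,"ty": 0,"tz": -0.88,"ax": 0,"ay": 0,"az": 0}
  ]
}}

```text
clock: 11.12
ee_pos: [0.5519, -0.0009, 0.0351]
tcp_rot: [-0.083, -3.14, -0.0]
wrist_force: [1.4, -0.9, 0.1]
opening: 0.0705
gripper_force: 0.0
```

Emit:
{"method": "play_rows", "body": {
  "commands": [
    {"tx": 0,"ty": 0,"tz": 0,"ax": 0,"ay": 0,"az": 0},
    {"tx": 0,"ty": 0,"tz": 0,"ax": 0,"ay": 0,"az": 0}
  ]
}}

```text
clock: 11.38
ee_pos: [0.5528, -0.0011, 0.0374]
tcp_rot: [0.084, 3.14, -0.0]
wrist_force: [-0.7, -0.0, -0.2]
opening: 0.0703
gripper_force: 0.0
```

Emit:
{"method": "play_rows", "body": {
  "commands": [
    {"tx": 0,"ty": 0,"tz": 0,"ax": 0,"ay": 0,"az": 0},
    {"tx": 0,"ty": 0,"tz": 0,"ax": 0,"ay": 0,"az": 0},
    {"tx": 0,"ty": 0,"tz": 0,"ax": 0,"ay": 0,"az": 0},
    {"tx": 0,"ty": 0,"tz": 0,"ax": 0,"ay": 0,"az": 0},
    {"tx": 0,"ty": 0,"tz": 0,"ax": 0,"ay": 0,"az": 0}
  ],
  "gripper": -1
}}

```text
clock: 12.0
ee_pos: [0.5529, -0.0015, 0.0373]
tcp_rot: [0.085, 3.139, -0.001]
wrist_force: [-0.8, -1.7, 7.4]
opening: 0.0245
gripper_force: 32.7
```

Emit:
{"method": "play_rows", "body": {
  "commands": [
    {"tx": 0,"ty": 0,"tz": 0.2,"ax": 0,"ay": 0,"az": 0},
    {"tx": 0,"ty": 0,"tz": 0.4,"ax": 0,"ay": 0,"az": 0},
    {"tx": 0,"ty": 0,"tz": 0,"ax": 0,"ay": 0,"az": 0},
    {"tx": 0,"ty": 0,"tz": 0,"ax": 0,"ay": 0,"az": 0}
  ]
}}

```text
clock: 12.5
ee_pos: [0.5524, -0.0011, 0.0547]
tcp_rot: [0.085, 3.14, 0.0]
wrist_force: [-0.6, -0.4, -2.1]
opening: 0.022
gripper_force: 40.8
```

```bash
python3 - <<'E'
from h import *
im=vision.capture('wrist')[100:480,120:520];im2=vision.capture('scene')[140:310,220:400]
cv2.imwrite('pics/w6.png',np.hstack([cv2.resize(im,(400,380)),cv2.resize(im2,(400,380))])[:,:,::-1])
E
```

```text
(no output)
```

View pics/w6.png

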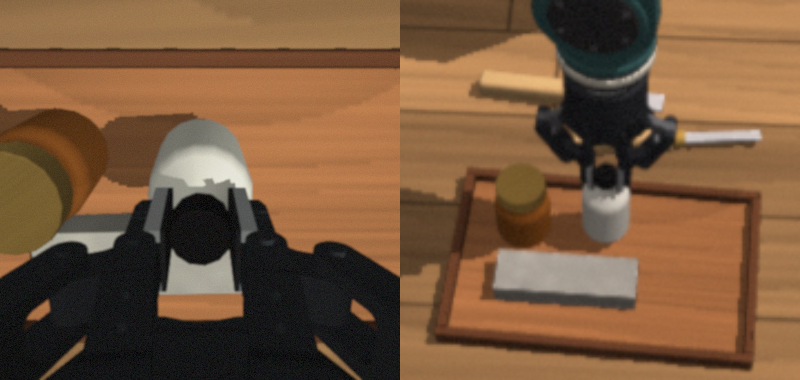

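The bottle came up held by its neck under the cap, upright. The open pads stand higher than I assumed. That hold is usable, so I'll carry it gently.

Emit:
{"method": "play_rows", "body": {
  "commands": [
    {"tx": 0,"ty": 0,"tz": 0.3,"ax": 0,"ay": 0,"az": 0},
    {"tx": 0,"ty": 0.2,"tz": 0.6,"ax": 0,"ay": 0,"az": 0},
    {"tx": -0.1,"ty": 0.4,"tz": 0.6,"ax": 0,"ay": 0,"az": 0},
    {"tx": -0.2,"ty": 0.6,"tz": 0.5,"ax": 0,"ay": 0,"az": 0},
    {"tx": -0.2,"ty": 0.8,"tz": 0.2,"ax": 0,"ay": 0,"az": 0}
  ]
}}

```text
clock: 13.22
ee_pos: [0.5374, 0.0597, 0.1219]
tcp_rot: [0.085, 3.139, 0.0]
wrist_force: [-0.2, 0.2, -1.3]
opening: 0.022
gripper_force: 40.9
```

Emit:
{"method": "play_rows", "body": {
  "commands": [
    {"tx": -0.2,"ty": 0.9,"tz": 0,"ax": 0,"ay": 0,"az": 0},
    {"tx": -0.2,"ty": 0.9,"tz": 0,"ax": 0,"ay": 0,"az": 0},
    {"tx": -0.2,"ty": 0.9,"tz": 0,"ax": 0,"ay": 0,"az": 0},
    {"tx": -0.2,"ty": 0.9,"tz": 0,"ax": 0,"ay": 0,"az": 0},
    {"tx": -0.2,"ty": 0.9,"tz": 0,"ax": 0,"ay": 0,"az": 0}
  ]
}}

```text
clock: 13.85
ee_pos: [0.5067, 0.1953, 0.1211]
tcp_rot: [0.084, 3.14, 0.0]
wrist_force: [0.5, -0.3, -1.9]
opening: 0.0223
gripper_force: 40.9
```

Emit:
{"method": "play_rows", "body": {
  "commands": [
    {"tx": -0.3,"ty": 0.9,"tz": 0,"ax": 0,"ay": 0,"az": 0},
    {"tx": -0.3,"ty": 0.9,"tz": 0,"ax": 0,"ay": 0,"az": 0},
    {"tx": -0.2,"ty": 0.7,"tz": 0,"ax": 0,"ay": 0,"az": 0},
    {"tx": -0.1,"ty": 0.4,"tz": 0,"ax": 0,"ay": 0,"az": 0},
    {"tx": 0,"ty": 0.2,"tz": 0,"ax": 0,"ay": 0,"az": 0}
  ]
}}

```text
clock: 14.48
ee_pos: [0.4802, 0.2874, 0.1209]
tcp_rot: [0.084, 3.14, -0.0]
wrist_force: [0.3, -0.5, -1.3]
opening: 0.022
gripper_force: 40.9
```

Emit:
{"method": "play_rows", "body": {
  "commands": [
    {"tx": 0,"ty": 0,"tz": -0.4,"ax": 0,"ay": 0,"az": 0},
    {"tx": 0,"ty": 0,"tz": -0.6,"ax": 0,"ay": 0,"az": 0},
    {"tx": 0,"ty": 0,"tz": -0.6,"ax": 0,"ay": 0,"az": 0},
    {"tx": 0,"ty": 0,"tz": -0.3,"ax": 0,"ay": 0,"az": 0},
    {"tx": 0,"ty": 0,"tz": 0,"ax": 0,"ay": 0,"az": 0}
  ]
}}

```text
clock: 15.1
ee_pos: [0.4802, 0.2863, 0.0631]
tcp_rot: [-0.086, -3.139, 0.001]
wrist_force: [-0.5, 0.6, -1.3]
opening: 0.0219
gripper_force: 40.9
```

```bash
python3 - <<'E'
from h import *
m=vision.camera_model('wrist');o=manip.get_obs();print(o['ee_pos'],o['tcp_rot'],o['wrist_force'])
im=vision.capture('wrist')[100:480,120:520];im2=vision.capture('scene')[100:300,350:550]
cv2.imwrite('pics/w7.png',np.hstack([cv2.resize(im,(400,380)),cv2.resize(im2,(400,400))[:380]])[:,:,::-1])
E
```

```text
[0.48020413 0.28632941 0.0630888 ] [-8.56549030e-02 -3.13936153e+00  8.02301962e-04] [-0.46792712  0.62890736 -1.2785644 ]
```

View pics/w7.png

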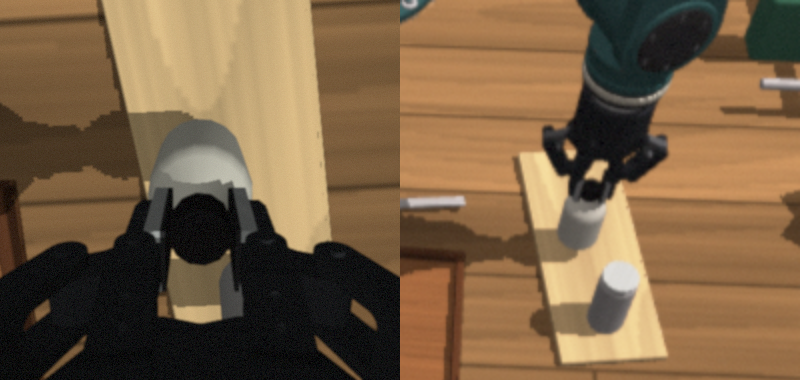

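The bottle hangs upright over the board, about 14 mm short in +y, and the can stands clear behind it. I'll shift it and lower slowly.

Emit:
{"method": "play_rows", "body": {
  "commands": [
    {"tx": 0,"ty": 0.3,"tz": 0,"ax": 0,"ay": 0,"az": 0},
    {"tx": 0,"ty": 0.2,"tz": -0.1,"ax": 0,"ay": 0,"az": 0},
    {"tx": 0,"ty": 0,"tz": -0.1,"ax": 0,"ay": 0,"az": 0},
    {"tx": 0,"ty": 0,"tz": 0,"ax": 0,"ay": 0,"az": 0}
  ]
}}

```text
clock: 15.7
ee_pos: [0.4802, 0.3018, 0.0573]
tcp_rot: [-0.084, -3.14, 0.001]
wrist_force: [0.3, -0.1, -1.9]
opening: 0.022
gripper_force: 41.0
```

Emit:
{"method": "play_rows", "body": {
  "commands": [
    {"tx": 0,"ty": 0,"tz": -0.06,"ax": 0,"ay": 0,"az": 0},
    {"tx": 0,"ty": 0,"tz": -0.06,"ax": 0,"ay": 0,"az": 0},
    {"tx": 0,"ty": 0,"tz": 0,"ax": 0,"ay": 0,"az": 0}
  ]
}}

```text
clock: 16.08
ee_pos: [0.4804, 0.3017, 0.054]
tcp_rot: [-0.085, -3.14, 0.0]
wrist_force: [0.7, -0.2, -1.7]
opening: 0.022
gripper_force: 41.0
```

Emit:
{"method": "play_rows", "body": {
  "commands": [
    {"tx": 0,"ty": 0,"tz": -0.06,"ax": 0,"ay": 0,"az": 0},
    {"tx": 0,"ty": 0,"tz": 0,"ax": 0,"ay": 0,"az": 0}
  ]
}}

```text
clock: 16.32
ee_pos: [0.4804, 0.3018, 0.0522]
tcp_rot: [-0.085, -3.14, 0.0]
wrist_force: [-0.1, -0.7, -1.6]
opening: 0.022
gripper_force: 41.0
```

Emit:
{"method": "play_rows", "body": {
  "commands": [
    {"tx": 0,"ty": 0,"tz": -0.06,"ax": 0,"ay": 0,"az": 0},
    {"tx": 0,"ty": 0,"tz": -0.06,"ax": 0,"ay": 0,"az": 0},
    {"tx": 0,"ty": 0,"tz": 0,"ax": 0,"ay": 0,"az": 0}
  ]
}}

```text
clock: 16.7
ee_pos: [0.4804, 0.3018, 0.0485]
tcp_rot: [-0.085, -3.14, 0.0]
wrist_force: [-0.2, -0.1, -1.1]
opening: 0.0217
gripper_force: 41.0
```

Emit:
{"method": "play_rows", "body": {
  "commands": [
    {"tx": 0,"ty": 0,"tz": -0.06,"ax": 0,"ay": 0,"az": 0},
    {"tx": 0,"ty": 0,"tz": 0,"ax": 0,"ay": 0,"az": 0}
  ]
}}

```text
clock: 16.95
ee_pos: [0.4804, 0.3018, 0.0467]
tcp_rot: [-0.085, -3.14, 0.0]
wrist_force: [0.2, 0.6, -1.4]
opening: 0.0219
gripper_force: 41.0
```

Emit:
{"method": "play_rows", "body": {
  "commands": [
    {"tx": 0,"ty": 0,"tz": -0.06,"ax": 0,"ay": 0,"az": 0},
    {"tx": 0,"ty": 0,"tz": 0,"ax": 0,"ay": 0,"az": 0}
  ]
}}

```text
clock: 17.2
ee_pos: [0.4804, 0.3018, 0.0449]
tcp_rot: [-0.085, -3.14, 0.0]
wrist_force: [0.6, 0.2, -1.0]
opening: 0.0216
gripper_force: 41.0
```

Emit:
{"method": "play_rows", "body": {
  "commands": [
    {"tx": 0,"ty": 0,"tz": -0.06,"ax": 0,"ay": 0,"az": 0},
    {"tx": 0,"ty": 0,"tz": 0,"ax": 0,"ay": 0,"az": 0}
  ]
}}

```text
clock: 17.45
ee_pos: [0.4804, 0.3018, 0.0431]
tcp_rot: [-0.085, -3.14, 0.0]
wrist_force: [-0.6, 0.0, -0.8]
opening: 0.022
gripper_force: 41.0
```

Emit:
{"method": "play_rows", "body": {
  "commands": [
    {"tx": 0,"ty": 0,"tz": -0.06,"ax": 0,"ay": 0,"az": 0},
    {"tx": 0,"ty": 0,"tz": 0,"ax": 0,"ay": 0,"az": 0}
  ]
}}

```text
clock: 17.7
ee_pos: [0.4804, 0.3018, 0.0413]
tcp_rot: [-0.085, -3.14, 0.0]
wrist_force: [0.0, -0.3, -2.3]
opening: 0.0218
gripper_force: 41.0
```

Emit:
{"method": "play_rows", "body": {
  "commands": [
    {"tx": 0,"ty": 0,"tz": -0.06,"ax": 0,"ay": 0,"az": 0},
    {"tx": 0,"ty": 0,"tz": 0,"ax": 0,"ay": 0,"az": 0}
  ]
}}

```text
clock: 17.95
ee_pos: [0.4811, 0.302, 0.041]
tcp_rot: [0.085, 3.139, 0.001]
wrist_force: [-3.5, -2.3, 17.3]
opening: 0.0224
gripper_force: 44.6
```

```bash
python3 - <<'E'
from h import *
m=vision.camera_model('wrist');o=manip.get_obs();p=np.array(o['ee_pos']);f=240/np.tan(np.radians(m['vfov']/2));print('f',f,p, 'depth if 11mm/29px',f*.011/29,'18.7/55',f*.0187/55)
for dz in (-.01,0,.01,.02,.03,.04,.05):
    print(dz,[proj(m,p+[dx,.011,dz]).round() .tolist() for dx in (-.011,.011)], (np.array(m['R'])@(p+[-.011,0,dz])+m['t'])[2])
E
```

```text
f 382.87657436688636 [0.48105589 0.30202406 0.04096237] depth if 11mm/29px 0.14522904544950863 18.7/55 0.13017803528474137
-0.01 [[341.0, 244.0], [342.0, 283.0]] 0.19970156125713345
0 [[342.0, 250.0], [344.0, 291.0]] 0.190097720729995
0.01 [[343.0, 257.0], [345.0, 299.0]] 0.18049388020285656
0.02 [[344.0, 264.0], [346.0, 309.0]] 0.17089003967571814
0.03 [[346.0, 272.0], [348.0, 319.0]] 0.1612861991485797
0.04 [[347.0, 281.0], [349.0, 331.0]] 0.15168235862144125
0.05 [[349.0, 292.0], [351.0, 344.0]] 0.1420785180943028
```

Both the image and the neck hold suggest the fingertips sit well above the reported TCP. I'll let the bottle go, then check by touching down on bare bench between the board and the tray.

Emit:
{"method": "play_rows", "body": {
  "commands": [
    {"tx": 0,"ty": 0,"tz": 0.06,"ax": 0,"ay": 0,"az": 0},
    {"tx": 0,"ty": 0,"tz": 0,"ax": 0,"ay": 0,"az": 0},
    {"tx": 0,"ty": 0,"tz": 0,"ax": 0,"ay": 0,"az": 0},
    {"tx": 0,"ty": 0,"tz": 0,"ax": 0,"ay": 0,"az": 0}
  ],
  "gripper": 0.65
}}

```text
clock: 18.45
ee_pos: [0.4804, 0.3018, 0.0414]
tcp_rot: [-0.085, -3.14, 0.0]
wrist_force: [0.6, -0.9, -0.1]
opening: 0.0703
gripper_force: 0.0
```

Emit:
{"method": "play_rows", "body": {
  "commands": [
    {"tx": 0,"ty": 0,"tz": 0.5,"ax": 0,"ay": 0,"az": 0},
    {"tx": 0,"ty": 0,"tz": 0.95,"ax": 0,"ay": 0,"az": 0},
    {"tx": 0,"ty": 0,"tz": 0.95,"ax": 0,"ay": 0,"az": 0},
    {"tx": 0,"ty": 0,"tz": 0.95,"ax": 0,"ay": 0,"az": 0},
    {"tx": 0,"ty": 0,"tz": 0.5,"ax": 0,"ay": 0,"az": 0}
  ]
}}

```text
clock: 19.08
ee_pos: [0.481, 0.3021, 0.1596]
tcp_rot: [0.085, 3.138, 0.002]
wrist_force: [0.5, 0.4, -0.6]
opening: 0.0704
gripper_force: 0.0
```

Emit:
{"method": "play_rows", "body": {
  "commands": [
    {"tx": 0,"ty": -0.8,"tz": 0,"ax": 0,"ay": 0,"az": 0},
    {"tx": 0,"ty": -1,"tz": 0,"ax": 0,"ay": 0,"az": 0},
    {"tx": 0,"ty": -1,"tz": 0,"ax": 0,"ay": 0,"az": 0},
    {"tx": 0,"ty": -0.75,"tz": 0,"ax": 0,"ay": 0,"az": 0},
    {"tx": 0,"ty": 0,"tz": 0,"ax": 0,"ay": 0,"az": 0}
  ],
  "gripper": -1
}}

```text
clock: 19.7
ee_pos: [0.4806, 0.1944, 0.158]
tcp_rot: [0.088, 3.139, 0.0]
wrist_force: [0.5, 0.1, -0.4]
opening: -0.0002
gripper_force: 0.0
```

Emit:
{"method": "play_rows", "body": {
  "commands": [
    {"tx": 0,"ty": 0,"tz": -1,"ax": 0,"ay": 0,"az": 0},
    {"tx": 0,"ty": 0,"tz": -1,"ax": 0,"ay": 0,"az": 0},
    {"tx": 0,"ty": 0,"tz": -1,"ax": 0,"ay": 0,"az": 0},
    {"tx": 0,"ty": 0,"tz": -1,"ax": 0,"ay": 0,"az": 0},
    {"tx": 0,"ty": 0,"tz": 0,"ax": 0,"ay": 0,"az": 0}
  ]
}}

```text
clock: 20.32
ee_pos: [0.4793, 0.1958, 0.036]
tcp_rot: [-0.084, -3.138, 0.001]
wrist_force: [0.4, -0.3, 1.4]
opening: -0.0002
gripper_force: 0.0
```

Emit:
{"method": "play_rows", "body": {
  "commands": [
    {"tx": 0,"ty": 0,"tz": -0.4,"ax": 0,"ay": 0,"az": 0},
    {"tx": 0,"ty": 0,"tz": -0.4,"ax": 0,"ay": 0,"az": 0},
    {"tx": 0,"ty": 0,"tz": 0,"ax": 0,"ay": 0,"az": 0}
  ]
}}

```text
clock: 20.7
ee_pos: [0.48, 0.1953, 0.0125]
tcp_rot: [-0.085, -3.139, 0.0]
wrist_force: [-0.8, -0.3, 0.4]
opening: -0.0001
gripper_force: 0.0
```

Emit:
{"method": "play_rows", "body": {
  "commands": [
    {"tx": 0,"ty": 0,"tz": -0.15,"ax": 0,"ay": 0,"az": 0},
    {"tx": 0,"ty": 0,"tz": -0.1,"ax": 0,"ay": 0,"az": 0},
    {"tx": 0,"ty": 0,"tz": 0,"ax": 0,"ay": 0,"az": 0}
  ]
}}

```text
clock: 21.08
ee_pos: [0.4804, 0.1953, 0.0054]
tcp_rot: [-0.085, -3.14, 0.0]
wrist_force: [-0.6, 0.2, 0.7]
opening: 0.0001
gripper_force: 0.0
```

Emit:
{"method": "play_rows", "body": {
  "commands": [
    {"tx": 0,"ty": 0,"tz": -0.06,"ax": 0,"ay": 0,"az": 0},
    {"tx": 0,"ty": 0,"tz": -0.05,"ax": 0,"ay": 0,"az": 0},
    {"tx": 0,"ty": 0,"tz": 0,"ax": 0,"ay": 0,"az": 0}
  ]
}}

```text
clock: 21.45
ee_pos: [0.4804, 0.1953, 0.0021]
tcp_rot: [-0.085, -3.14, 0.0]
wrist_force: [0.2, -0.9, -0.3]
opening: 0.0
gripper_force: 0.0
```

Emit:
{"method": "play_rows", "body": {
  "commands": [
    {"tx": 0,"ty": 0,"tz": -0.07,"ax": 0,"ay": 0,"az": 0},
    {"tx": 0,"ty": 0,"tz": -0.07,"ax": 0,"ay": 0,"az": 0},
    {"tx": 0,"ty": 0,"tz": 0,"ax": 0,"ay": 0,"az": 0}
  ]
}}

```text
clock: 21.82
ee_pos: [0.4803, 0.1953, -0.0022]
tcp_rot: [-0.085, -3.14, 0.0]
wrist_force: [0.2, -0.8, -0.7]
opening: -0.0001
gripper_force: 0.0
```

The reported TCP is below the bench with no contact, so the real tips are higher. I'll keep probing.

Emit:
{"method": "play_rows", "body": {
  "commands": [
    {"tx": 0,"ty": 0,"tz": -0.1,"ax": 0,"ay": 0,"az": 0},
    {"tx": 0,"ty": 0,"tz": -0.1,"ax": 0,"ay": 0,"az": 0},
    {"tx": 0,"ty": 0,"tz": 0,"ax": 0,"ay": 0,"az": 0}
  ]
}}

```text
clock: 22.2
ee_pos: [0.4802, 0.1953, -0.0083]
tcp_rot: [-0.085, -3.14, 0.0]
wrist_force: [-0.2, -1.0, 0.6]
opening: 0.0002
gripper_force: 0.0
```

```bash
python3 - <<'E'
from h import *
m=vision.camera_model('wrist');o=manip.get_obs();p=np.array(o['ee_pos']);print(p,o['wrist_force'])
for z in (-.01,0,.02,.03,.04): print(z,[proj(m,[p[0]+dx,p[1],z]).round().tolist() for dx in (-.011,.011)])
cv2.imwrite('pics/w8.png',np.hstack([cv2.resize(vision.capture('wrist'),(440,330)),cv2.resize(vision.capture('scene')[90:240,320:480],(352,330))])[:,:,::-1])
E
```

```text
[ 0.48021227  0.19530649 -0.0083107 ] [-0.24992791 -0.99984541  0.56147044]
-0.01 [[320.0, 250.0], [322.0, 291.0]]
0 [[320.0, 257.0], [322.0, 299.0]]
0.02 [[320.0, 272.0], [322.0, 318.0]]
0.03 [[320.0, 281.0], [323.0, 330.0]]
0.04 [[320.0, 291.0], [323.0, 343.0]]
```

View pics/w8.png

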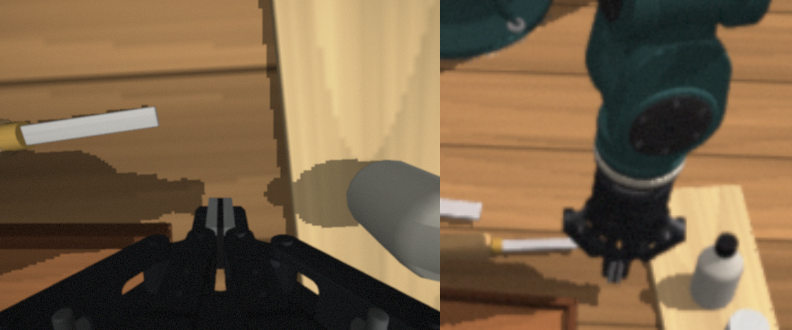

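The tip front edge appears at (220,198) in this half-size view, about 46 mm above the reported TCP. I'll confirm by touch.

Emit:
{"method": "play_rows", "body": {
  "commands": [
    {"tx": 0,"ty": 0,"tz": -0.4,"ax": 0,"ay": 0,"az": 0},
    {"tx": 0,"ty": 0,"tz": -0.4,"ax": 0,"ay": 0,"az": 0},
    {"tx": 0,"ty": 0,"tz": 0,"ax": 0,"ay": 0,"az": 0}
  ]
}}

```text
clock: 22.68
ee_pos: [0.4796, 0.1951, -0.0332]
tcp_rot: [-0.085, -3.138, 0.001]
wrist_force: [0.1, 0.1, 0.6]
opening: -0.0002
gripper_force: 0.0
```

Emit:
{"method": "play_rows", "body": {
  "commands": [
    {"tx": 0,"ty": 0,"tz": -0.1,"ax": 0,"ay": 0,"az": 0},
    {"tx": 0,"ty": 0,"tz": -0.07,"ax": 0,"ay": 0,"az": 0},
    {"tx": 0,"ty": 0,"tz": 0,"ax": 0,"ay": 0,"az": 0}
  ]
}}

```text
clock: 23.05
ee_pos: [0.4805, 0.1954, -0.0371]
tcp_rot: [0.085, 3.14, 0.0]
wrist_force: [-0.2, 0.1, 0.4]
opening: -0.0001
gripper_force: 0.0
```

Emit:
{"method": "play_rows", "body": {
  "commands": [
    {"tx": 0,"ty": 0,"tz": -0.1,"ax": 0,"ay": 0,"az": 0},
    {"tx": 0,"ty": 0,"tz": 0,"ax": 0,"ay": 0,"az": 0}
  ]
}}

```text
clock: 23.3
ee_pos: [0.4808, 0.1955, -0.0392]
tcp_rot: [0.085, 3.139, 0.0]
wrist_force: [-5.3, -1.5, 20.1]
opening: 0.0002
gripper_force: 9.6
```

Emit:
{"method": "play_rows", "body": {
  "commands": [
    {"tx": 0,"ty": 0,"tz": -0.1,"ax": 0,"ay": 0,"az": 0},
    {"tx": 0,"ty": 0,"tz": 0,"ax": 0,"ay": 0,"az": 0}
  ]
}}

```text
clock: 23.55
ee_pos: [0.481, 0.1955, -0.0395]
tcp_rot: [0.084, 3.137, 0.001]
wrist_force: [-21.9, -6.7, 78.8]
opening: -0.0001
gripper_force: 39.4
```

Contact comes at a reported z of −0.039, so the true fingertips sit 39 mm above the reported TCP. I'll apply that from now on. Next is the jar.

Emit:
{"method": "play_rows", "body": {
  "commands": [
    {"tx": 0,"ty": 0,"tz": 1,"ax": 0,"ay": 0,"az": 0},
    {"tx": 0,"ty": 0,"tz": 1,"ax": 0,"ay": 0,"az": 0},
    {"tx": 0,"ty": 0,"tz": 1,"ax": 0,"ay": 0,"az": 0},
    {"tx": 0,"ty": 0,"tz": 1,"ax": 0,"ay": 0,"az": 0}
  ]
}}

```text
clock: 24.05
ee_pos: [0.4804, 0.1953, 0.0779]
tcp_rot: [0.085, 3.14, 0.0]
wrist_force: [-0.2, -0.3, -0.2]
opening: 0.0001
gripper_force: 0.0
```

Emit:
{"method": "play_rows", "body": {
  "commands": [
    {"tx": 0.23,"ty": -0.93,"tz": 0,"ax": 0,"ay": 0,"az": 0},
    {"tx": 0.23,"ty": -0.93,"tz": 0,"ax": 0,"ay": 0,"az": 0},
    {"tx": 0.23,"ty": -0.93,"tz": 0,"ax": 0,"ay": 0,"az": 0},
    {"tx": 0.23,"ty": -0.93,"tz": 0,"ax": 0,"ay": 0,"az": 0},
    {"tx": 0.23,"ty": -0.93,"tz": 0,"ax": 0,"ay": 0,"az": 0}
  ],
  "gripper": 1
}}

```text
clock: 24.68
ee_pos: [0.5151, 0.0549, 0.0769]
tcp_rot: [0.085, 3.14, -0.0]
wrist_force: [-0.9, 0.1, -0.2]
opening: 0.0852
gripper_force: 0.0
```

Emit:
{"method": "play_rows", "body": {
  "commands": [
    {"tx": 0.23,"ty": -0.93,"tz": 0,"ax": 0,"ay": 0,"az": 0},
    {"tx": 0.23,"ty": -0.93,"tz": 0,"ax": 0,"ay": 0,"az": 0},
    {"tx": 0.23,"ty": -0.93,"tz": 0,"ax": 0,"ay": 0,"az": 0},
    {"tx": 0.23,"ty": -0.93,"tz": 0,"ax": 0,"ay": 0,"az": 0},
    {"tx": 0.23,"ty": -0.93,"tz": 0,"ax": 0,"ay": 0,"az": 0}
  ]
}}

```text
clock: 25.3
ee_pos: [0.5496, -0.0846, 0.0768]
tcp_rot: [0.085, 3.14, -0.0]
wrist_force: [-1.0, -0.7, -0.2]
opening: 0.0854
gripper_force: 0.0
```

```bash
python3 - <<'E'
from h import *
m=vision.camera_model('wrist');o=manip.get_obs();p=np.array(o['ee_pos']);print(p,o['opening'])
im=vision.capture('wrist');print(proj(m,[.549,-.083,.086]),proj(m,[.549,-.083,.008]))
hsv=cv2.cvtColor(im,cv2.COLOR_RGB2HSV);q=proj(m,[.549,-.083,.086]).astype(int);print(hsv[q[1],q[0]])
cv2.imwrite('pics/w9.png',cv2.resize(im,(480,360))[:,:,::-1])
E
```

```text
[ 0.54961645 -0.0846338   0.07681461] 0.08537974216829002
[324.26983373 277.5472448 ] [323.07214809 234.46652242]
[ 19 144 108]
```

View pics/w9.png

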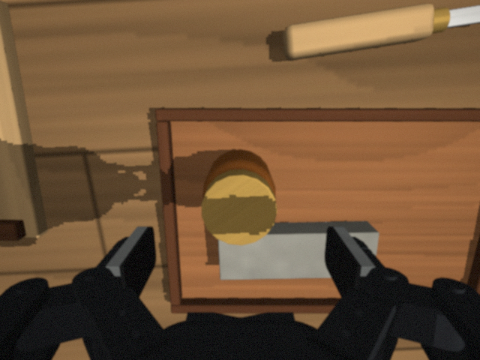

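The jar lid at (239,209) is centred within 1 mm between the fingers, so I'll grip it.

Emit:
{"method": "play_rows", "body": {
  "commands": [
    {"tx": 0,"ty": -0.03,"tz": -0.8,"ax": 0,"ay": 0,"az": 0},
    {"tx": 0,"ty": 0,"tz": -0.8,"ax": 0,"ay": 0,"az": 0},
    {"tx": 0,"ty": 0,"tz": -0.8,"ax": 0,"ay": 0,"az": 0},
    {"tx": 0,"ty": 0,"tz": -0.73,"ax": 0,"ay": 0,"az": 0},
    {"tx": 0,"ty": 0,"tz": 0,"ax": 0,"ay": 0,"az": 0}
  ]
}}

```text
clock: 25.98
ee_pos: [0.5484, -0.0841, -0.0181]
tcp_rot: [-0.085, -3.138, -0.001]
wrist_force: [-0.4, 0.2, -0.1]
opening: 0.0854
gripper_force: 0.0
```

Emit:
{"method": "play_rows", "body": {
  "commands": [
    {"tx": 0,"ty": 0,"tz": 0,"ax": 0,"ay": 0,"az": 0},
    {"tx": 0,"ty": 0,"tz": 0,"ax": 0,"ay": 0,"az": 0},
    {"tx": 0,"ty": 0,"tz": 0,"ax": 0,"ay": 0,"az": 0},
    {"tx": 0,"ty": 0,"tz": 0,"ax": 0,"ay": 0,"az": 0},
    {"tx": 0,"ty": 0,"tz": 0,"ax": 0,"ay": 0,"az": 0}
  ],
  "gripper": -1
}}

```text
clock: 26.6
ee_pos: [0.5502, -0.0852, -0.0156]
tcp_rot: [0.085, 3.138, -0.002]
wrist_force: [-2.8, -2.9, 9.5]
opening: 0.0547
gripper_force: 38.0
```

Emit:
{"method": "play_rows", "body": {
  "commands": [
    {"tx": 0,"ty": 0,"tz": 0.3,"ax": 0,"ay": 0,"az": 0},
    {"tx": 0,"ty": 0,"tz": 0.5,"ax": 0,"ay": 0,"az": 0},
    {"tx": 0,"ty": 0,"tz": 0,"ax": 0,"ay": 0,"az": 0},
    {"tx": 0,"ty": 0,"tz": 0,"ax": 0,"ay": 0,"az": 0}
  ]
}}

```text
clock: 27.1
ee_pos: [0.5495, -0.0845, 0.0071]
tcp_rot: [0.085, 3.14, -0.0]
wrist_force: [0.1, 0.3, -2.6]
opening: 0.0547
gripper_force: 40.5
```

Emit:
{"method": "play_rows", "body": {
  "commands": [
    {"tx": 0,"ty": 0.2,"tz": 0.5,"ax": 0,"ay": 0,"az": 0},
    {"tx": -0.2,"ty": 0.5,"tz": 0.7,"ax": 0,"ay": 0,"az": 0},
    {"tx": -0.4,"ty": 0.9,"tz": 0.7,"ax": 0,"ay": 0,"az": 0},
    {"tx": -0.4,"ty": 0.95,"tz": 0.5,"ax": 0,"ay": 0,"az": 0},
    {"tx": -0.4,"ty": 0.95,"tz": 0,"ax": 0,"ay": 0,"az": 0}
  ]
}}

```text
clock: 27.72
ee_pos: [0.5077, 0.0215, 0.0808]
tcp_rot: [0.085, 3.138, -0.0]
wrist_force: [0.6, 0.4, -2.6]
opening: 0.0544
gripper_force: 40.7
```

Emit:
{"method": "play_rows", "body": {
  "commands": [
    {"tx": -0.4,"ty": 0.95,"tz": 0,"ax": 0,"ay": 0,"az": 0},
    {"tx": -0.4,"ty": 0.95,"tz": 0,"ax": 0,"ay": 0,"az": 0},
    {"tx": -0.4,"ty": 0.95,"tz": 0,"ax": 0,"ay": 0,"az": 0},
    {"tx": -0.4,"ty": 0.95,"tz": 0,"ax": 0,"ay": 0,"az": 0},
    {"tx": -0.4,"ty": 0.95,"tz": 0,"ax": 0,"ay": 0,"az": 0}
  ]
}}

```text
clock: 28.35
ee_pos: [0.4469, 0.1641, 0.0797]
tcp_rot: [0.085, 3.14, 0.0]
wrist_force: [0.4, -0.3, -2.5]
opening: 0.0544
gripper_force: 40.7
```

Emit:
{"method": "play_rows", "body": {
  "commands": [
    {"tx": -0.4,"ty": 0.95,"tz": 0,"ax": 0,"ay": 0,"az": 0},
    {"tx": -0.4,"ty": 0.95,"tz": 0,"ax": 0,"ay": 0,"az": 0},
    {"tx": -0.4,"ty": 0.95,"tz": 0,"ax": 0,"ay": 0,"az": 0},
    {"tx": -0.4,"ty": 0.7,"tz": 0,"ax": 0,"ay": 0,"az": 0},
    {"tx": -0.4,"ty": 0.4,"tz": 0,"ax": 0,"ay": 0,"az": 0}
  ]
}}

```text
clock: 28.98
ee_pos: [0.3868, 0.2825, 0.0795]
tcp_rot: [0.083, 3.14, 0.0]
wrist_force: [0.9, -0.4, -2.0]
opening: 0.055
gripper_force: 40.7
```

Emit:
{"method": "play_rows", "body": {
  "commands": [
    {"tx": 0,"ty": 0.25,"tz": -0.6,"ax": 0,"ay": 0,"az": 0},
    {"tx": 0,"ty": 0.05,"tz": -0.9,"ax": 0,"ay": 0,"az": 0},
    {"tx": 0,"ty": 0,"tz": -0.9,"ax": 0,"ay": 0,"az": 0},
    {"tx": 0,"ty": 0,"tz": -0.55,"ax": 0,"ay": 0,"az": 0},
    {"tx": 0,"ty": 0,"tz": 0,"ax": 0,"ay": 0,"az": 0}
  ]
}}

```text
clock: 29.6
ee_pos: [0.3866, 0.29, -0.01]
tcp_rot: [-0.085, -3.139, 0.002]
wrist_force: [-0.4, 0.3, -1.8]
opening: 0.0546
gripper_force: 40.7
```

Emit:
{"method": "play_rows", "body": {
  "commands": [
    {"tx": 0,"ty": 0,"tz": -0.05,"ax": 0,"ay": 0,"az": 0},
    {"tx": 0,"ty": 0,"tz": 0,"ax": 0,"ay": 0,"az": 0}
  ]
}}

```text
clock: 29.85
ee_pos: [0.3878, 0.2906, -0.0103]
tcp_rot: [0.085, 3.139, 0.001]
wrist_force: [-0.2, 0.8, -1.0]
opening: 0.0548
gripper_force: 40.7
```

Emit:
{"method": "play_rows", "body": {
  "commands": [
    {"tx": 0,"ty": 0,"tz": -0.05,"ax": 0,"ay": 0,"az": 0},
    {"tx": 0,"ty": 0,"tz": 0,"ax": 0,"ay": 0,"az": 0}
  ]
}}

```text
clock: 30.1
ee_pos: [0.3875, 0.2905, -0.0124]
tcp_rot: [0.085, 3.14, 0.0]
wrist_force: [-0.2, 0.1, -1.8]
opening: 0.0545
gripper_force: 40.7
```

Emit:
{"method": "play_rows", "body": {
  "commands": [
    {"tx": 0,"ty": 0,"tz": -0.06,"ax": 0,"ay": 0,"az": 0},
    {"tx": 0,"ty": 0,"tz": 0,"ax": 0,"ay": 0,"az": 0}
  ]
}}

```text
clock: 30.35
ee_pos: [0.3877, 0.2905, -0.0136]
tcp_rot: [0.085, 3.14, 0.0]
wrist_force: [-2.8, -3.0, 14.6]
opening: 0.0548
gripper_force: 42.1
```

Emit:
{"method": "play_rows", "body": {
  "commands": [
    {"tx": 0,"ty": 0,"tz": -0.04,"ax": 0,"ay": 0,"az": 0},
    {"tx": 0,"ty": 0,"tz": 0,"ax": 0,"ay": 0,"az": 0}
  ]
}}

```text
clock: 30.6
ee_pos: [0.3879, 0.2905, -0.0137]
tcp_rot: [0.085, 3.139, 0.001]
wrist_force: [-10.3, -7.2, 40.9]
opening: 0.0547
gripper_force: 44.6
```

Emit:
{"method": "play_rows", "body": {
  "commands": [
    {"tx": 0,"ty": 0,"tz": 0.1,"ax": 0,"ay": 0,"az": 0},
    {"tx": 0,"ty": 0,"tz": 0,"ax": 0,"ay": 0,"az": 0},
    {"tx": 0,"ty": 0,"tz": 0,"ax": 0,"ay": 0,"az": 0},
    {"tx": 0,"ty": 0,"tz": 0,"ax": 0,"ay": 0,"az": 0}
  ],
  "gripper": 1
}}

```text
clock: 31.1
ee_pos: [0.3874, 0.2904, -0.0127]
tcp_rot: [-0.085, -3.14, 0.0]
wrist_force: [-0.4, -0.0, -0.4]
opening: 0.0855
gripper_force: 0.0
```

Emit:
{"method": "play_rows", "body": {
  "commands": [
    {"tx": 0,"ty": 0,"tz": 0.5,"ax": 0,"ay": 0,"az": 0},
    {"tx": 0,"ty": 0,"tz": 0.9,"ax": 0,"ay": 0,"az": 0},
    {"tx": 0,"ty": 0,"tz": 1,"ax": 0,"ay": 0,"az": 0},
    {"tx": 0,"ty": 0,"tz": 1,"ax": 0,"ay": 0,"az": 0},
    {"tx": 0,"ty": 0,"tz": 0.3,"ax": 0,"ay": 0,"az": 0}
  ]
}}

```text
clock: 31.72
ee_pos: [0.3881, 0.2908, 0.0997]
tcp_rot: [0.085, 3.139, 0.002]
wrist_force: [0.2, -0.3, -0.5]
opening: 0.0852
gripper_force: 0.0
```

Emit:
{"method": "play_rows", "body": {
  "commands": [
    {"tx": 0.7,"ty": -0.99,"tz": 0,"ax": 0,"ay": 0,"az": -0.8},
    {"tx": 0.7,"ty": -0.99,"tz": 0,"ax": 0,"ay": 0,"az": -0.8},
    {"tx": 0.7,"ty": -0.99,"tz": 0,"ax": 0,"ay": 0,"az": -0.8},
    {"tx": 0.7,"ty": -0.99,"tz": 0,"ax": 0,"ay": 0,"az": -0.8},
    {"tx": 0.7,"ty": -0.99,"tz": 0,"ax": 0,"ay": 0,"az": -0.8}
  ]
}}

```text
clock: 32.35
ee_pos: [0.4927, 0.1408, 0.0976]
tcp_rot: [-1.16, -2.918, 0.001]
wrist_force: [1.0, 1.1, -0.3]
opening: 0.0855
gripper_force: 0.0
```

Emit:
{"method": "play_rows", "body": {
  "commands": [
    {"tx": 0.7,"ty": -0.99,"tz": 0,"ax": 0,"ay": 0,"az": -0.9},
    {"tx": 0.7,"ty": -0.99,"tz": 0,"ax": 0,"ay": 0,"az": -0.9},
    {"tx": 0.7,"ty": -0.99,"tz": 0,"ax": 0,"ay": 0,"az": -0.9},
    {"tx": 0.7,"ty": -0.99,"tz": 0,"ax": 0,"ay": 0,"az": -1},
    {"tx": 0.7,"ty": -0.99,"tz": 0,"ax": 0,"ay": 0,"az": -1}
  ]
}}

```text
clock: 32.98
ee_pos: [0.5977, -0.0076, 0.0974]
tcp_rot: [-2.229, -2.212, 0.001]
wrist_force: [-0.6, 0.4, 0.1]
opening: 0.0855
gripper_force: 0.0
```

```bash
python3 - <<'E'
from h import *
m=vision.camera_model('wrist');o=manip.get_obs();p=np.array(o['ee_pos']);print(p,o['tcp_rot'],o['q'][5])
im=vision.capture('wrist');q=proj(m,[.616,-.038,.033]);print(q)
hsv=cv2.cvtColor(im,cv2.COLOR_RGB2HSV)
mask=((hsv[:,:,1]<50)&(hsv[:,:,2]>70)).astype(np.uint8)*255
mask=cv2.morphologyEx(mask,cv2.MORPH_OPEN,np.ones((5,5)))
for c in cv2.findContours(mask,0,2)[0]:
    if cv2.contourArea(c)>1500:
        r=cv2.minAreaRect(c);b=cv2.boxPoints(r);w=np.array([ray(m,x,.033)[:2] for x in b]);print(r,w.round(4).tolist(),w.mean(0))
t=vision.capture('top')
s=np.zeros((360,270,3),np.uint8);s=cv2.resize(t[190:390,120:270],(270,360))
v=cv2.resize(im,(480,360));cv2.imwrite('pics/w10.png',np.hstack([v,s])[:,:,::-1])
E
```

```text
[ 0.59770059 -0.00756993  0.09736929] [-2.22895693e+00 -2.21240457e+00  1.14450883e-03] 1.4292965707120837
[345.9571182  279.98502007]
((575.0, 247.0), (124.0, 128.0), 90.0) [[0.7209, 0.0267], [0.8026, 0.0261], [0.8221, -0.0612], [0.7323, -0.0607]] [ 0.76945278 -0.01729726]
((352.8569641113281, 270.29345703125), (67.92115020751953, 191.5516815185547), 1.5481576919555664) [[0.5949, -0.1054], [0.5996, 0.0348], [0.6428, 0.0333], [0.645, -0.1072]] [ 0.62059564 -0.03612709]
((13.237804412841797, 205.02618408203125), (122.39178466796875, 31.660863876342773), 82.9620590209961) [[0.3926, 0.0533], [0.4128, 0.0555], [0.4049, -0.0248], [0.3828, -0.0275]] [0.39825758 0.01411949]
((51.371368408203125, 52.26763153076172), (113.04948425292969, 19.90443992614746), 75.0685806274414) [[0.4337, 0.1334], [0.4451, 0.1359], [0.4507, 0.0776], [0.4385, 0.0747]] [0.44198291 0.10538939]
```

View pics/w10.png

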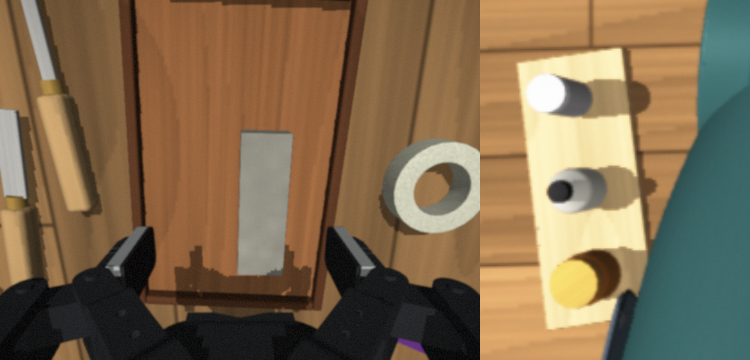

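The wrist view shows the stone clear in the tray, spanning x 238–292 and y 131–275 in this resized view. The top view shows can, bottle and jar upright on the board. Now for the stone.

Emit:
{"method": "play_rows", "body": {
  "commands": [
    {"tx": 0.78,"ty": -0.98,"tz": -0.3,"ax": 0,"ay": 0,"az": -0.1},
    {"tx": 0,"ty": 0,"tz": -0.9,"ax": 0,"ay": 0,"az": 0},
    {"tx": 0,"ty": 0,"tz": -1,"ax": 0,"ay": 0,"az": 0},
    {"tx": 0,"ty": 0,"tz": -1,"ax": 0,"ay": 0,"az": 0},
    {"tx": 0,"ty": 0,"tz": -0.6,"ax": 0,"ay": 0,"az": 0}
  ],
  "gripper": 0.6,
  "newtons": 60
}}

```text
clock: 33.7
ee_pos: [0.6193, -0.0352, -0.0178]
tcp_rot: [-2.239, -2.201, 0.002]
wrist_force: [0.1, 0.3, 0.4]
opening: 0.0684
gripper_force: 0.0
```

Emit:
{"method": "play_rows", "body": {
  "commands": [
    {"tx": 0,"ty": 0,"tz": -0.25,"ax": 0,"ay": 0,"az": 0},
    {"tx": 0,"ty": 0,"tz": -0.2,"ax": 0,"ay": 0,"az": 0},
    {"tx": 0,"ty": 0,"tz": 0,"ax": 0,"ay": 0,"az": 0}
  ]
}}

```text
clock: 34.08
ee_pos: [0.6208, -0.0359, -0.029]
tcp_rot: [-2.242, -2.201, -0.0]
wrist_force: [-0.6, -0.0, -0.2]
opening: 0.0681
gripper_force: 0.0
```

Emit:
{"method": "play_rows", "body": {
  "commands": [
    {"tx": 0,"ty": 0,"tz": 0,"ax": 0,"ay": 0,"az": 0},
    {"tx": 0,"ty": 0,"tz": 0,"ax": 0,"ay": 0,"az": 0},
    {"tx": 0,"ty": 0,"tz": 0,"ax": 0,"ay": 0,"az": 0},
    {"tx": 0,"ty": 0,"tz": 0,"ax": 0,"ay": 0,"az": 0},
    {"tx": 0,"ty": 0,"tz": 0,"ax": 0,"ay": 0,"az": 0}
  ],
  "gripper": -1
}}

```text
clock: 34.7
ee_pos: [0.6208, -0.036, -0.0283]
tcp_rot: [2.242, 2.2, 0.0]
wrist_force: [-2.8, 1.4, 7.5]
opening: 0.0441
gripper_force: 62.5
```

Emit:
{"method": "play_rows", "body": {
  "commands": [
    {"tx": 0,"ty": 0,"tz": 0.2,"ax": 0,"ay": 0,"az": 0},
    {"tx": 0,"ty": 0,"tz": 0.5,"ax": 0,"ay": 0,"az": 0},
    {"tx": 0,"ty": 0,"tz": 0.6,"ax": 0,"ay": 0,"az": 0},
    {"tx": 0,"ty": 0,"tz": 0,"ax": 0,"ay": 0,"az": 0},
    {"tx": 0,"ty": 0,"tz": 0,"ax": 0,"ay": 0,"az": 0}
  ]
}}

```text
clock: 35.33
ee_pos: [0.6207, -0.0359, 0.0098]
tcp_rot: [-2.242, -2.2, 0.0]
wrist_force: [0.5, -0.0, -6.2]
opening: 0.0438
gripper_force: 62.2
```

The stone is gripped at 44 mm opening and lifted. I'll carry it to the holder, turning about +87° on the way.

Emit:
{"method": "play_rows", "body": {
  "commands": [
    {"tx": -0.3,"ty": -0.6,"tz": 0.6,"ax": 0,"ay": 0,"az": 0.5},
    {"tx": -0.43,"ty": -0.95,"tz": 0.6,"ax": 0,"ay": 0,"az": 0.9},
    {"tx": -0.43,"ty": -0.95,"tz": 0.4,"ax": 0,"ay": 0,"az": 0.9},
    {"tx": -0.43,"ty": -0.95,"tz": 0,"ax": 0,"ay": 0,"az": 0.9},
    {"tx": -0.43,"ty": -0.95,"tz": 0,"ax": 0,"ay": 0,"az": 0.9}
  ]
}}

```text
clock: 35.95
ee_pos: [0.5594, -0.1687, 0.0574]
tcp_rot: [-1.322, -2.849, 0.0]
wrist_force: [1.1, -0.4, -4.8]
opening: 0.0436
gripper_force: 62.8
```

Emit:
{"method": "play_rows", "body": {
  "commands": [
    {"tx": -0.43,"ty": -0.95,"tz": 0,"ax": 0,"ay": 0,"az": 0.9},
    {"tx": -0.43,"ty": -0.95,"tz": 0,"ax": 0,"ay": 0,"az": 0.9},
    {"tx": -0.43,"ty": -0.95,"tz": 0,"ax": 0,"ay": 0,"az": 0.9},
    {"tx": -0.43,"ty": -0.95,"tz": 0,"ax": 0,"ay": 0,"az": 0.9},
    {"tx": -0.43,"ty": -0.9,"tz": 0,"ax": 0,"ay": 0,"az": 0.98}
  ]
}}

```text
clock: 36.58
ee_pos: [0.4949, -0.3096, 0.0573]
tcp_rot: [-0.109, -3.139, -0.001]
wrist_force: [-0.1, 0.1, -5.2]
opening: 0.0437
gripper_force: 62.8
```

Emit:
{"method": "play_rows", "body": {
  "commands": [
    {"tx": 0,"ty": 0,"tz": 0,"ax": 0,"ay": 0,"az": 0},
    {"tx": 0,"ty": 0,"tz": 0,"ax": 0,"ay": 0,"az": 0}
  ]
}}

```text
clock: 36.83
ee_pos: [0.4956, -0.3084, 0.0575]
tcp_rot: [-0.121, -3.139, -0.001]
wrist_force: [-0.2, 0.3, -5.6]
opening: 0.044
gripper_force: 62.7
```

```bash
python3 - <<'E'
from h import *
m=vision.camera_model('wrist');o=manip.get_obs();p=np.array(o['ee_pos']);print(p,o['tcp_rot'],np.degrees(2*np.arctan2(o['tcp_rot'][1],o['tcp_rot'][0])))
im=vision.capture('wrist')
zt=p[2]+.0283+.033; print('stone top z',zt)
a=np.radians(-4.3);ex=np.array([np.cos(a),np.sin(a)])
for s in (-.07,.07): print('stone end',proj(m,[*(p[:2]+s*ex),zt]))
for s in (-.1,.1): print('holder end',proj(m,[*(np.array([.4935,-.3095])+s*ex),.015]))
t=vision.capture('top')
cv2.imwrite('pics/w11.png',np.hstack([im,cv2.resize(t[215:345,450:520],(160,297))[:297] if 0 else cv2.copyMakeBorder(cv2.resize(t[205:345,440:520],(160,280)),0,200,0,0,0)])[:,:,::-1])
E
```

```text
[ 0.49557243 -0.30842788  0.05747846] [-1.21066236e-01 -3.13858785e+00 -1.24627203e-03] -184.41800416471443
stone top z 0.11877845828072775
stone end [321.08964587 126.72471922]
stone end [321.62287036 490.46107824]
holder end [318.11294294  65.79427002]
holder end [319.19105502 384.37323004]
```

View pics/w11.png

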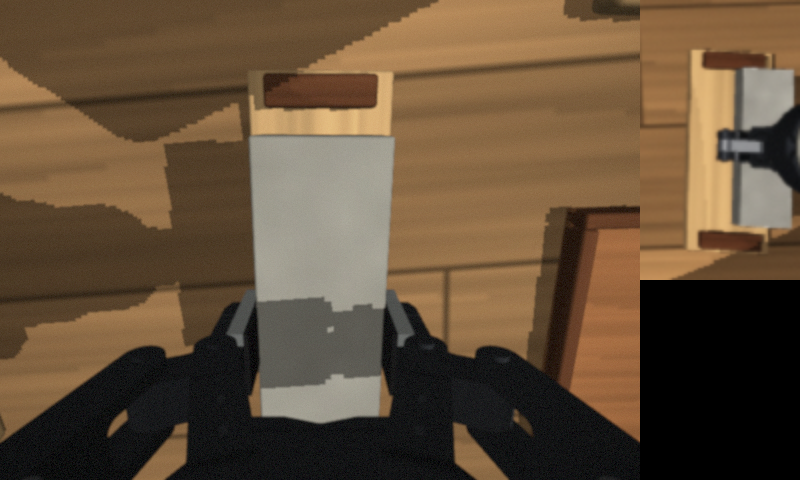

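In the wrist view the stone's near end is at row 136 and the holder's near end at row 71. The stone is aligned, with its centre about 2–3 mm too far in +x, so I'll correct and lower.

Emit:
{"method": "play_rows", "body": {
  "commands": [
    {"tx": -0.08,"ty": 0,"tz": -0.6,"ax": 0,"ay": 0,"az": 0},
    {"tx": 0,"ty": 0,"tz": -0.9,"ax": 0,"ay": 0,"az": 0},
    {"tx": 0,"ty": 0,"tz": -0.6,"ax": 0,"ay": 0,"az": 0},
    {"tx": 0,"ty": 0,"tz": -0.3,"ax": 0,"ay": 0,"az": 0},
    {"tx": 0,"ty": 0,"tz": 0,"ax": 0,"ay": 0,"az": 0}
  ]
}}

```text
clock: 37.55
ee_pos: [0.4934, -0.3085, -0.0142]
tcp_rot: [-0.117, -3.139, -0.001]
wrist_force: [-0.6, -0.2, -5.3]
opening: 0.0437
gripper_force: 62.7
```

Emit:
{"method": "play_rows", "body": {
  "commands": [
    {"tx": 0,"ty": 0,"tz": -0.06,"ax": 0,"ay": 0,"az": 0},
    {"tx": 0,"ty": 0,"tz": -0.04,"ax": 0,"ay": 0,"az": 0},
    {"tx": 0,"ty": 0,"tz": 0,"ax": 0,"ay": 0,"az": 0}
  ]
}}

```text
clock: 37.92
ee_pos: [0.4935, -0.3091, -0.0168]
tcp_rot: [0.118, 3.139, -0.0]
wrist_force: [0.2, -0.8, -4.8]
opening: 0.0436
gripper_force: 62.7
```

Emit:
{"method": "play_rows", "body": {
  "commands": [
    {"tx": 0,"ty": 0,"tz": -0.06,"ax": 0,"ay": 0,"az": 0},
    {"tx": 0,"ty": 0,"tz": 0,"ax": 0,"ay": 0,"az": 0}
  ]
}}

```text
clock: 38.17
ee_pos: [0.4933, -0.3089, -0.0189]
tcp_rot: [-0.118, -3.139, -0.0]
wrist_force: [0.2, -0.2, -5.6]
opening: 0.0439
gripper_force: 62.7
```

Emit:
{"method": "play_rows", "body": {
  "commands": [
    {"tx": 0,"ty": 0,"tz": -0.05,"ax": 0,"ay": 0,"az": 0},
    {"tx": 0,"ty": 0,"tz": 0,"ax": 0,"ay": 0,"az": 0}
  ]
}}

```text
clock: 38.42
ee_pos: [0.4933, -0.3089, -0.0205]
tcp_rot: [-0.118, -3.139, -0.0]
wrist_force: [-0.3, 0.0, -5.3]
opening: 0.0434
gripper_force: 62.7
```

Emit:
{"method": "play_rows", "body": {
  "commands": [
    {"tx": 0,"ty": 0,"tz": -0.05,"ax": 0,"ay": 0,"az": 0},
    {"tx": 0,"ty": 0,"tz": 0,"ax": 0,"ay": 0,"az": 0}
  ]
}}

```text
clock: 38.67
ee_pos: [0.4934, -0.309, -0.0212]
tcp_rot: [0.118, 3.139, -0.001]
wrist_force: [-2.5, 1.8, 5.4]
opening: 0.0441
gripper_force: 64.0
```

Emit:
{"method": "play_rows", "body": {
  "commands": [
    {"tx": 0,"ty": 0,"tz": 0.03,"ax": 0,"ay": 0,"az": 0},
    {"tx": 0,"ty": 0,"tz": 0,"ax": 0,"ay": 0,"az": 0},
    {"tx": 0,"ty": 0,"tz": 0,"ax": 0,"ay": 0,"az": 0},
    {"tx": 0,"ty": 0,"tz": 0,"ax": 0,"ay": 0,"az": 0}
  ],
  "gripper": 0.7,
  "newtons": 40
}}

```text
clock: 39.17
ee_pos: [0.4934, -0.309, -0.0209]
tcp_rot: [0.118, 3.139, -0.0]
wrist_force: [0.5, -0.3, 0.1]
opening: 0.0726
gripper_force: 0.0
```

Emit:
{"method": "play_rows", "body": {
  "commands": [
    {"tx": 0,"ty": 0,"tz": 0.4,"ax": 0,"ay": 0,"az": 0},
    {"tx": 0,"ty": 0,"tz": 0.9,"ax": 0,"ay": 0,"az": 0},
    {"tx": 0,"ty": 0,"tz": 1,"ax": 0,"ay": 0,"az": 0},
    {"tx": 0,"ty": 0,"tz": 1,"ax": 0,"ay": 0,"az": 0},
    {"tx": 0,"ty": 0,"tz": 0.9,"ax": 0,"ay": 0,"az": 0}
  ]
}}

```text
clock: 39.8
ee_pos: [0.4934, -0.309, 0.1071]
tcp_rot: [0.118, 3.139, -0.001]
wrist_force: [0.2, 0.2, 0.4]
opening: 0.0724
gripper_force: 0.0
```

Emit:
{"method": "play_rows", "body": {
  "commands": [
    {"tx": -1,"ty": 0,"tz": 0,"ax": 0,"ay": 0,"az": 0},
    {"tx": -1,"ty": 0,"tz": 0,"ax": 0,"ay": 0,"az": 0},
    {"tx": 0,"ty": 0,"tz": 0,"ax": 0,"ay": 0,"az": 0}
  ]
}}

```text
clock: 40.17
ee_pos: [0.432, -0.3089, 0.1062]
tcp_rot: [0.12, 3.139, -0.001]
wrist_force: [0.9, -0.7, -0.0]
opening: 0.0725
gripper_force: 0.0
```

```bash
python3 - <<'E'
from h import *
print(manip.get_obs()['ee_pos'],manip.get_obs()['clock'])
for n in ('wrist','scene'):
    m=vision.camera_model(n);im=vision.capture(n);cv2.imwrite(f'pics/v_{n}.png',im[:,:,::-1])
    hsv=cv2.cvtColor(im,cv2.COLOR_RGB2HSV)
    a,b=proj(m,[.497,-.308,.03]).astype(int);print(n,(a,b),hsv[b,a])
    mask=((hsv[:,:,1]<45)&(hsv[:,:,2]>80)).astype(np.uint8)*255
    mask=cv2.morphologyEx(mask,cv2.MORPH_OPEN,np.ones((3,3)))
    for c in cv2.findContours(mask,0,2)[0]:
        if cv2.contourArea(c)>300:
            q=cv2.boxPoints(cv2.minAreaRect(c));w=np.array([ray(m,x,.04)[:2] for x in q])
            if abs(w.mean(0)[1]+.308)<.06: print('stone',q.round().tolist(),w.round(4).tolist(),w.mean(0))
    br=((hsv[:,:,2]<110)&(hsv[:,:,1]>110)&((hsv[:,:,0]<10)|(hsv[:,:,0]>170))).astype(np.uint8)*255
    for c in cv2.findContours(br,0,2)[0]:
        if cv2.contourArea(c)>60:
            q=cv2.boxPoints(cv2.minAreaRect(c));w=np.array([ray(m,x,.027)[:2] for x in q])
            if abs(w.mean(0)[1]+.308)<.06: print('stop',w.round(4).tolist(),w.mean(0))
E
```

```text
[ 0.43204004 -0.30887748  0.10615854] 40.175
wrist (np.int64(328), np.int64(316)) [ 26  29 143]
stone [[295.0, 402.0], [295.0, 226.0], [359.0, 226.0], [359.0, 402.0]] [[0.5618, -0.3385], [0.4235, -0.3254], [0.4267, -0.283], [0.5655, -0.2897]] [ 0.49440586 -0.30915484]
scene (np.int64(181), np.int64(213)) [ 17  29 167]
stone [[163.0, 234.0], [180.0, 182.0], [200.0, 189.0], [183.0, 240.0]] [[0.5628, -0.3372], [0.4135, -0.3245], [0.4311, -0.2744], [0.5783, -0.29]] [ 0.49643123 -0.30652596]
```

View pics/v_wrist.png

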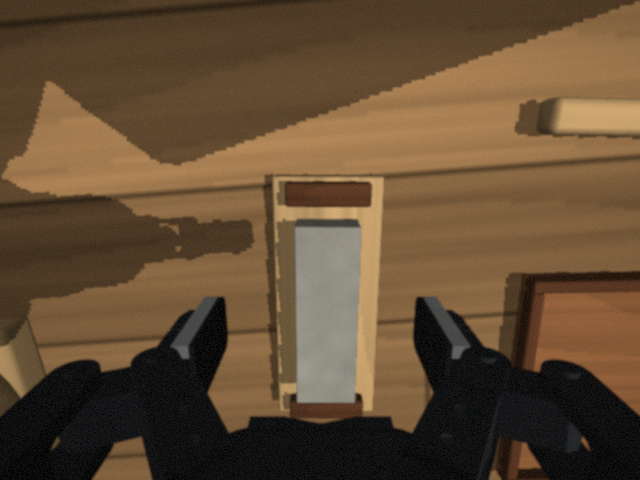

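The view shows the stone lying between the stops: stone rows 226–402, near stop ending at about row 206, far stop starting at about row 394. I'll work out the margins.

```bash
python3 - <<'E'
from h import *
m=vision.camera_model('wrist')
f=lambda c,r,z:ray(m,(c,r),z)[:2].round(4)
print('near stop in',f(328,206,.027),'stone near',f(328,227,.04),'stone bottom near',f(328,219,.015))
print('far stop in',f(326,394,.027),'stone far',f(326,402,.04))
print('base near end',f(272,177,.015),f(384,177,.015),'stone near corners',f(296,227,.04),f(360,227,.04))
print('at row 320: base',f(276,320,.015),f(379,320,.015),'stone',f(296,320,.04),f(358,320,.04))
E
```

```text
near stop in [ 0.4159 -0.3029] stone near [ 0.4275 -0.304 ] stone bottom near [ 0.4279 -0.3035]
far stop in [ 0.5681 -0.3152] stone far [ 0.5651 -0.3151]
base near end [ 0.3946 -0.3408] [ 0.4005 -0.262 ] stone near corners [ 0.4259 -0.3252] [ 0.4291 -0.2827]
at row 320: base [ 0.5061 -0.35  ] [ 0.5122 -0.2692] stone [ 0.4941 -0.3315] [ 0.4975 -0.2874]
```

The stone is centred within about 2 mm lengthwise (11.6 mm gap at the near stop) and is central crosswise, so step 2 holds. Now I'll return the jar.

Emit:
{"method": "play_rows", "body": {
  "commands": [
    {"tx": -0.07,"ty": 0.6,"tz": 0,"ax": 0,"ay": 0,"az": 0.13},
    {"tx": -0.07,"ty": 1,"tz": 0,"ax": 0,"ay": 0,"az": 0},
    {"tx": -0.07,"ty": 1,"tz": 0,"ax": 0,"ay": 0,"az": 0},
    {"tx": -0.07,"ty": 1,"tz": 0,"ax": 0,"ay": 0,"az": 0},
    {"tx": -0.07,"ty": 1,"tz": 0,"ax": 0,"ay": 0,"az": 0}
  ],
  "gripper": 1
}}

```text
clock: 40.9
ee_pos: [0.4228, -0.1689, 0.1051]
tcp_rot: [-0.079, -3.141, -0.0]
wrist_force: [0.0, -0.1, 0.7]
opening: 0.0853
gripper_force: 0.0
```

Emit:
{"method": "play_rows", "body": {
  "commands": [
    {"tx": -0.07,"ty": 1,"tz": 0,"ax": 0,"ay": 0,"az": 0},
    {"tx": -0.07,"ty": 1,"tz": 0,"ax": 0,"ay": 0,"az": 0},
    {"tx": -0.07,"ty": 1,"tz": 0,"ax": 0,"ay": 0,"az": 0},
    {"tx": -0.07,"ty": 1,"tz": 0,"ax": 0,"ay": 0,"az": 0},
    {"tx": -0.07,"ty": 1,"tz": 0,"ax": 0,"ay": 0,"az": 0}
  ]
}}

```text
clock: 41.52
ee_pos: [0.412, -0.019, 0.1051]
tcp_rot: [0.079, 3.141, 0.0]
wrist_force: [-0.3, 0.5, -0.1]
opening: 0.0855
gripper_force: 0.0
```

Emit:
{"method": "play_rows", "body": {
  "commands": [
    {"tx": -0.07,"ty": 1,"tz": 0,"ax": 0,"ay": 0,"az": 0},
    {"tx": -0.07,"ty": 1,"tz": 0,"ax": 0,"ay": 0,"az": 0},
    {"tx": -0.07,"ty": 1,"tz": 0,"ax": 0,"ay": 0,"az": 0},
    {"tx": -0.07,"ty": 1,"tz": 0,"ax": 0,"ay": 0,"az": 0},
    {"tx": -0.07,"ty": 1,"tz": 0,"ax": 0,"ay": 0,"az": 0}
  ]
}}

```text
clock: 42.15
ee_pos: [0.4011, 0.1309, 0.1051]
tcp_rot: [-0.079, -3.14, -0.0]
wrist_force: [0.0, -0.3, -1.0]
opening: 0.0854
gripper_force: 0.0
```

Emit:
{"method": "play_rows", "body": {
  "commands": [
    {"tx": -0.07,"ty": 1,"tz": 0,"ax": 0,"ay": 0,"az": 0},
    {"tx": -0.07,"ty": 1,"tz": 0,"ax": 0,"ay": 0,"az": 0},
    {"tx": -0.07,"ty": 1,"tz": 0,"ax": 0,"ay": 0,"az": 0},
    {"tx": -0.07,"ty": 0.8,"tz": 0,"ax": 0,"ay": 0,"az": 0},
    {"tx": -0.07,"ty": 0.5,"tz": 0,"ax": 0,"ay": 0,"az": 0}
  ]
}}

```text
clock: 42.78
ee_pos: [0.3905, 0.2596, 0.105]
tcp_rot: [-0.078, -3.14, 0.0]
wrist_force: [-0.1, -1.2, -0.3]
opening: 0.0857
gripper_force: 0.0
```

Emit:
{"method": "play_rows", "body": {
  "commands": [
    {"tx": -0.1,"ty": 0.8,"tz": 0,"ax": 0,"ay": 0,"az": 0},
    {"tx": 0,"ty": 0.25,"tz": 0,"ax": 0,"ay": 0,"az": 0},
    {"tx": 0,"ty": 0,"tz": 0,"ax": 0,"ay": 0,"az": 0}
  ]
}}

```text
clock: 43.15
ee_pos: [0.3881, 0.2896, 0.105]
tcp_rot: [-0.081, -3.14, 0.0]
wrist_force: [-0.2, -0.1, 0.6]
opening: 0.0855
gripper_force: 0.0
```

Emit:
{"method": "play_rows", "body": {
  "commands": [
    {"tx": 0,"ty": 0,"tz": -0.6,"ax": 0,"ay": 0,"az": 0},
    {"tx": 0,"ty": 0,"tz": -1,"ax": 0,"ay": 0,"az": 0},
    {"tx": 0,"ty": 0,"tz": -1,"ax": 0,"ay": 0,"az": 0},
    {"tx": 0,"ty": 0,"tz": -1,"ax": 0,"ay": 0,"az": 0},
    {"tx": 0,"ty": 0,"tz": -0.35,"ax": 0,"ay": 0,"az": 0}
  ]
}}

```text
clock: 43.78
ee_pos: [0.3876, 0.2884, -0.0145]
tcp_rot: [-0.083, -3.139, 0.002]
wrist_force: [0.0, -0.2, -0.1]
opening: 0.0855
gripper_force: 0.0
```

Emit:
{"method": "play_rows", "body": {
  "commands": [
    {"tx": 0,"ty": 0,"tz": 0,"ax": 0,"ay": 0,"az": 0},
    {"tx": 0,"ty": 0,"tz": 0,"ax": 0,"ay": 0,"az": 0}
  ]
}}

```text
clock: 44.02
ee_pos: [0.389, 0.2897, -0.0125]
tcp_rot: [0.082, 3.139, 0.001]
wrist_force: [0.2, -0.7, 0.6]
opening: 0.0853
gripper_force: 0.0
```

Emit:
{"method": "play_rows", "body": {
  "commands": [
    {"tx": 0,"ty": 0,"tz": 0,"ax": 0,"ay": 0,"az": 0},
    {"tx": 0,"ty": 0,"tz": 0,"ax": 0,"ay": 0,"az": 0},
    {"tx": 0,"ty": 0,"tz": 0,"ax": 0,"ay": 0,"az": 0},
    {"tx": 0,"ty": 0,"tz": 0,"ax": 0,"ay": 0,"az": 0},
    {"tx": 0,"ty": 0,"tz": 0,"ax": 0,"ay": 0,"az": 0}
  ],
  "gripper": -1,
  "newtons": 40
}}

```text
clock: 44.65
ee_pos: [0.3887, 0.2899, -0.0126]
tcp_rot: [0.082, 3.139, 0.001]
wrist_force: [-2.1, -0.7, 11.7]
opening: 0.055
gripper_force: 40.3
```

Emit:
{"method": "play_rows", "body": {
  "commands": [
    {"tx": 0,"ty": 0,"tz": 0.3,"ax": 0,"ay": 0,"az": 0},
    {"tx": 0,"ty": 0,"tz": 0.6,"ax": 0,"ay": 0,"az": 0},
    {"tx": 0,"ty": 0,"tz": 0.6,"ax": 0,"ay": 0,"az": 0},
    {"tx": 0,"ty": 0,"tz": 0,"ax": 0,"ay": 0,"az": 0}
  ]
}}

```text
clock: 45.15
ee_pos: [0.3891, 0.2899, 0.0327]
tcp_rot: [0.082, 3.139, 0.002]
wrist_force: [0.6, -0.4, -2.5]
opening: 0.055
gripper_force: 43.0
```

Emit:
{"method": "play_rows", "body": {
  "commands": [
    {"tx": 0,"ty": -0.3,"tz": 0.6,"ax": 0,"ay": 0,"az": 0},
    {"tx": 0.2,"ty": -0.7,"tz": 0.7,"ax": 0,"ay": 0,"az": 0},
    {"tx": 0.4,"ty": -0.95,"tz": 0.3,"ax": 0,"ay": 0,"az": 0},
    {"tx": 0.4,"ty": -0.95,"tz": 0,"ax": 0,"ay": 0,"az": 0},
    {"tx": 0.4,"ty": -0.95,"tz": 0,"ax": 0,"ay": 0,"az": 0}
  ]
}}

```text
clock: 45.78
ee_pos: [0.4304, 0.1731, 0.0791]
tcp_rot: [-0.082, -3.14, 0.0]
wrist_force: [-0.1, 0.7, -2.2]
opening: 0.0549
gripper_force: 43.0
```

Emit:
{"method": "play_rows", "body": {
  "commands": [
    {"tx": 0.4,"ty": -0.95,"tz": 0,"ax": 0,"ay": 0,"az": 0},
    {"tx": 0.4,"ty": -0.95,"tz": 0,"ax": 0,"ay": 0,"az": 0},
    {"tx": 0.4,"ty": -0.95,"tz": 0,"ax": 0,"ay": 0,"az": 0},
    {"tx": 0.4,"ty": -0.95,"tz": 0,"ax": 0,"ay": 0,"az": 0},
    {"tx": 0.4,"ty": -0.95,"tz": 0,"ax": 0,"ay": 0,"az": 0}
  ]
}}

```text
clock: 46.4
ee_pos: [0.4903, 0.0306, 0.0789]
tcp_rot: [-0.082, -3.14, -0.0]
wrist_force: [0.2, 0.1, -1.4]
opening: 0.0546
gripper_force: 43.0
```

Emit:
{"method": "play_rows", "body": {
  "commands": [
    {"tx": 0.5,"ty": -0.95,"tz": 0,"ax": 0,"ay": 0,"az": 0},
    {"tx": 0.5,"ty": -0.9,"tz": 0,"ax": 0,"ay": 0,"az": 0},
    {"tx": 0.5,"ty": -0.8,"tz": 0,"ax": 0,"ay": 0,"az": 0},
    {"tx": 0.4,"ty": -0.6,"tz": 0,"ax": 0,"ay": 0,"az": 0},
    {"tx": 0,"ty": 0,"tz": 0,"ax": 0,"ay": 0,"az": 0}
  ]
}}

```text
clock: 47.02
ee_pos: [0.5478, -0.0668, 0.0789]
tcp_rot: [-0.084, -3.14, -0.0]
wrist_force: [-0.2, 1.2, -2.1]
opening: 0.0546
gripper_force: 43.0
```

Emit:
{"method": "play_rows", "body": {
  "commands": [
    {"tx": 0.11,"ty": -0.6,"tz": -0.3,"ax": 0,"ay": 0,"az": 0},
    {"tx": 0,"ty": 0,"tz": -0.9,"ax": 0,"ay": 0,"az": 0},
    {"tx": 0,"ty": 0,"tz": -0.9,"ax": 0,"ay": 0,"az": 0},
    {"tx": 0,"ty": 0,"tz": -0.5,"ax": 0,"ay": 0,"az": 0},
    {"tx": 0,"ty": 0,"tz": -0.25,"ax": 0,"ay": 0,"az": 0}
  ]
}}

```text
clock: 47.65
ee_pos: [0.5503, -0.0839, -0.0066]
tcp_rot: [-0.082, -3.14, -0.0]
wrist_force: [-0.4, -0.0, -1.4]
opening: 0.0549
gripper_force: 43.0
```

Emit:
{"method": "play_rows", "body": {
  "commands": [
    {"tx": 0,"ty": 0,"tz": -0.1,"ax": 0,"ay": 0,"az": 0},
    {"tx": 0,"ty": 0,"tz": 0,"ax": 0,"ay": 0,"az": 0},
    {"tx": 0,"ty": 0,"tz": 0,"ax": 0,"ay": 0,"az": 0}
  ]
}}

```text
clock: 48.02
ee_pos: [0.551, -0.084, -0.0084]
tcp_rot: [0.082, 3.14, -0.0]
wrist_force: [0.7, 0.1, -2.3]
opening: 0.0542
gripper_force: 43.0
```

Emit:
{"method": "play_rows", "body": {
  "commands": [
    {"tx": 0,"ty": 0,"tz": -0.06,"ax": 0,"ay": 0,"az": 0},
    {"tx": 0,"ty": 0,"tz": 0,"ax": 0,"ay": 0,"az": 0}
  ]
}}

```text
clock: 48.28
ee_pos: [0.5506, -0.0839, -0.0107]
tcp_rot: [0.082, 3.141, -0.0]
wrist_force: [0.2, -0.4, -2.4]
opening: 0.0545
gripper_force: 43.0
```

Emit:
{"method": "play_rows", "body": {
  "commands": [
    {"tx": 0,"ty": -0.03,"tz": -0.1,"ax": 0,"ay": 0,"az": 0},
    {"tx": 0,"ty": 0,"tz": 0,"ax": 0,"ay": 0,"az": 0}
  ]
}}

```text
clock: 48.52
ee_pos: [0.5505, -0.0849, -0.014]
tcp_rot: [-0.082, -3.14, -0.0]
wrist_force: [0.6, -0.2, -1.2]
opening: 0.0549
gripper_force: 43.0
```

Emit:
{"method": "play_rows", "body": {
  "commands": [
    {"tx": 0,"ty": 0,"tz": -0.05,"ax": 0,"ay": 0,"az": 0},
    {"tx": 0,"ty": 0,"tz": 0,"ax": 0,"ay": 0,"az": 0}
  ]
}}

```text
clock: 48.78
ee_pos: [0.5507, -0.0849, -0.0145]
tcp_rot: [0.082, 3.14, -0.0]
wrist_force: [-4.2, 0.5, 11.6]
opening: 0.0549
gripper_force: 44.3
```

Emit:
{"method": "play_rows", "body": {
  "commands": [
    {"tx": 0,"ty": 0,"tz": 0.05,"ax": 0,"ay": 0,"az": 0},
    {"tx": 0,"ty": 0,"tz": 0,"ax": 0,"ay": 0,"az": 0},
    {"tx": 0,"ty": 0,"tz": 0,"ax": 0,"ay": 0,"az": 0},
    {"tx": 0,"ty": 0,"tz": 0,"ax": 0,"ay": 0,"az": 0}
  ],
  "gripper": 1
}}

```text
clock: 49.28
ee_pos: [0.5506, -0.0849, -0.0138]
tcp_rot: [-0.082, -3.14, -0.0]
wrist_force: [1.0, -0.1, 0.3]
opening: 0.0856
gripper_force: 0.0
```

Emit:
{"method": "play_rows", "body": {
  "commands": [
    {"tx": 0,"ty": 0,"tz": 0.5,"ax": 0,"ay": 0,"az": 0},
    {"tx": 0,"ty": 0,"tz": 0.9,"ax": 0,"ay": 0,"az": 0},
    {"tx": 0,"ty": 0,"tz": 1,"ax": 0,"ay": 0,"az": 0},
    {"tx": 0,"ty": 0,"tz": 1,"ax": 0,"ay": 0,"az": 0},
    {"tx": 0,"ty": 0,"tz": 0.5,"ax": 0,"ay": 0,"az": 0}
  ]
}}

```text
clock: 49.9
ee_pos: [0.5513, -0.085, 0.106]
tcp_rot: [0.082, 3.138, -0.001]
wrist_force: [1.0, -0.2, -0.2]
opening: 0.0856
gripper_force: 0.0
```

Emit:
{"method": "play_rows", "body": {
  "commands": [
    {"tx": -0.18,"ty": 1,"tz": 0,"ax": 0,"ay": 0,"az": 0},
    {"tx": -0.18,"ty": 1,"tz": 0,"ax": 0,"ay": 0,"az": 0},
    {"tx": -0.18,"ty": 1,"tz": 0,"ax": 0,"ay": 0,"az": 0},
    {"tx": -0.18,"ty": 1,"tz": 0,"ax": 0,"ay": 0,"az": 0},
    {"tx": -0.18,"ty": 1,"tz": 0,"ax": 0,"ay": 0,"az": 0}
  ],
  "gripper": 0.65
}}

```text
clock: 50.52
ee_pos: [0.5235, 0.0661, 0.1043]
tcp_rot: [0.082, 3.14, 0.0]
wrist_force: [-0.4, 0.3, 0.8]
opening: 0.0703
gripper_force: 0.0
```

Emit:
{"method": "play_rows", "body": {
  "commands": [
    {"tx": -0.18,"ty": 1,"tz": 0,"ax": 0,"ay": 0,"az": 0},
    {"tx": -0.18,"ty": 1,"tz": 0,"ax": 0,"ay": 0,"az": 0},
    {"tx": -0.18,"ty": 1,"tz": 0,"ax": 0,"ay": 0,"az": 0},
    {"tx": -0.18,"ty": 1,"tz": 0,"ax": 0,"ay": 0,"az": 0},
    {"tx": -0.18,"ty": 1,"tz": 0,"ax": 0,"ay": 0,"az": 0}
  ]
}}

```text
clock: 51.15
ee_pos: [0.4965, 0.2162, 0.1044]
tcp_rot: [0.082, 3.14, 0.0]
wrist_force: [0.3, 0.3, -0.1]
opening: 0.0705
gripper_force: 0.0
```

Emit:
{"method": "play_rows", "body": {
  "commands": [
    {"tx": -0.18,"ty": 1,"tz": 0,"ax": 0,"ay": 0,"az": 0},
    {"tx": -0.18,"ty": 1,"tz": 0,"ax": 0,"ay": 0,"az": 0},
    {"tx": -0.18,"ty": 0.6,"tz": 0,"ax": 0,"ay": 0,"az": 0},
    {"tx": 0,"ty": 0,"tz": 0,"ax": 0,"ay": 0,"az": 0}
  ]
}}

```text
clock: 51.65
ee_pos: [0.4801, 0.2939, 0.1037]
tcp_rot: [0.08, 3.14, 0.0]
wrist_force: [0.2, -0.9, 0.1]
opening: 0.0705
gripper_force: 0.0
```

Emit:
{"method": "play_rows", "body": {
  "commands": [
    {"tx": 0.01,"ty": 0.27,"tz": -0.3,"ax": 0,"ay": 0,"az": 0},
    {"tx": 0,"ty": 0,"tz": -0.8,"ax": 0,"ay": 0,"az": 0},
    {"tx": 0,"ty": 0,"tz": -0.7,"ax": 0,"ay": 0,"az": 0},
    {"tx": 0,"ty": 0,"tz": -0.28,"ax": 0,"ay": 0,"az": 0},
    {"tx": 0,"ty": 0,"tz": 0,"ax": 0,"ay": 0,"az": 0}
  ]
}}

```text
clock: 52.28
ee_pos: [0.4807, 0.3009, 0.0406]
tcp_rot: [-0.083, -3.14, 0.001]
wrist_force: [1.4, 0.7, -0.1]
opening: 0.0703
gripper_force: 0.0
```

Emit:
{"method": "play_rows", "body": {
  "commands": [
    {"tx": 0,"ty": 0,"tz": 0,"ax": 0,"ay": 0,"az": 0},
    {"tx": 0,"ty": 0,"tz": 0,"ax": 0,"ay": 0,"az": 0}
  ]
}}

```text
clock: 52.52
ee_pos: [0.4812, 0.3014, 0.0415]
tcp_rot: [0.082, 3.14, 0.001]
wrist_force: [0.2, -0.3, 0.0]
opening: 0.0704
gripper_force: 0.0
```

Emit:
{"method": "play_rows", "body": {
  "commands": [
    {"tx": 0,"ty": 0,"tz": 0,"ax": 0,"ay": 0,"az": 0},
    {"tx": 0,"ty": 0,"tz": 0,"ax": 0,"ay": 0,"az": 0},
    {"tx": 0,"ty": 0,"tz": 0,"ax": 0,"ay": 0,"az": 0},
    {"tx": 0,"ty": 0,"tz": 0,"ax": 0,"ay": 0,"az": 0},
    {"tx": 0,"ty": 0,"tz": 0,"ax": 0,"ay": 0,"az": 0}
  ],
  "gripper": -1
}}

```text
clock: 53.15
ee_pos: [0.4809, 0.3015, 0.041]
tcp_rot: [0.082, 3.14, 0.001]
wrist_force: [-0.6, 2.6, 3.9]
opening: 0.0219
gripper_force: 33.9
```

Emit:
{"method": "play_rows", "body": {
  "commands": [
    {"tx": 0,"ty": 0,"tz": 0.2,"ax": 0,"ay": 0,"az": 0},
    {"tx": 0,"ty": 0,"tz": 0.4,"ax": 0,"ay": 0,"az": 0},
    {"tx": 0,"ty": 0,"tz": 0.5,"ax": 0,"ay": 0,"az": 0},
    {"tx": 0,"ty": 0,"tz": 0,"ax": 0,"ay": 0,"az": 0}
  ]
}}

```text
clock: 53.65
ee_pos: [0.4816, 0.3016, 0.0754]
tcp_rot: [0.082, 3.138, 0.002]
wrist_force: [0.2, 0.2, -2.3]
opening: 0.0222
gripper_force: 34.3
```

Emit:
{"method": "play_rows", "body": {
  "commands": [
    {"tx": 0,"ty": -0.2,"tz": 0.5,"ax": 0,"ay": 0,"az": 0},
    {"tx": 0,"ty": -0.5,"tz": 0.5,"ax": 0,"ay": 0,"az": 0},
    {"tx": 0.2,"ty": -0.8,"tz": 0.3,"ax": 0,"ay": 0,"az": 0},
    {"tx": 0.2,"ty": -0.9,"tz": 0,"ax": 0,"ay": 0,"az": 0},
    {"tx": 0.2,"ty": -0.9,"tz": 0,"ax": 0,"ay": 0,"az": 0}
  ]
}}

```text
clock: 54.28
ee_pos: [0.499, 0.2006, 0.1139]
tcp_rot: [0.082, 3.14, 0.0]
wrist_force: [0.2, -0.3, -1.5]
opening: 0.0221
gripper_force: 34.4
```

Emit:
{"method": "play_rows", "body": {
  "commands": [
    {"tx": 0.22,"ty": -0.9,"tz": 0,"ax": 0,"ay": 0,"az": 0},
    {"tx": 0.22,"ty": -0.9,"tz": 0,"ax": 0,"ay": 0,"az": 0},
    {"tx": 0.22,"ty": -0.9,"tz": 0,"ax": 0,"ay": 0,"az": 0},
    {"tx": 0.22,"ty": -0.9,"tz": 0,"ax": 0,"ay": 0,"az": 0},
    {"tx": 0.22,"ty": -0.9,"tz": 0,"ax": 0,"ay": 0,"az": 0}
  ]
}}

```text
clock: 54.9
ee_pos: [0.5317, 0.0655, 0.1138]
tcp_rot: [0.083, 3.14, -0.0]
wrist_force: [0.3, 0.1, -1.5]
opening: 0.0222
gripper_force: 34.4
```

Emit:
{"method": "play_rows", "body": {
  "commands": [
    {"tx": 0.22,"ty": -0.8,"tz": 0,"ax": 0,"ay": 0,"az": 0},
    {"tx": 0.22,"ty": -0.7,"tz": 0,"ax": 0,"ay": 0,"az": 0},
    {"tx": 0.22,"ty": -0.5,"tz": 0,"ax": 0,"ay": 0,"az": 0},
    {"tx": 0,"ty": -0.2,"tz": 0,"ax": 0,"ay": 0,"az": 0},
    {"tx": 0,"ty": 0,"tz": 0,"ax": 0,"ay": 0,"az": 0}
  ]
}}

```text
clock: 55.52
ee_pos: [0.5513, 0.0012, 0.113]
tcp_rot: [-0.083, -3.14, -0.0]
wrist_force: [0.4, -0.2, -1.2]
opening: 0.0222
gripper_force: 34.4
```

Emit:
{"method": "play_rows", "body": {
  "commands": [
    {"tx": 0.05,"ty": -0.08,"tz": -0.4,"ax": 0,"ay": 0,"az": 0},
    {"tx": 0,"ty": 0,"tz": -0.8,"ax": 0,"ay": 0,"az": 0},
    {"tx": 0,"ty": 0,"tz": -0.7,"ax": 0,"ay": 0,"az": 0},
    {"tx": 0,"ty": 0,"tz": -0.3,"ax": 0,"ay": 0,"az": 0},
    {"tx": 0,"ty": 0,"tz": 0,"ax": 0,"ay": 0,"az": 0}
  ]
}}

```text
clock: 56.15
ee_pos: [0.5527, -0.0008, 0.0464]
tcp_rot: [-0.081, -3.14, -0.0]
wrist_force: [0.9, 0.8, -0.7]
opening: 0.0222
gripper_force: 34.4
```

Emit:
{"method": "play_rows", "body": {
  "commands": [
    {"tx": 0,"ty": 0,"tz": -0.1,"ax": 0,"ay": 0,"az": 0},
    {"tx": 0,"ty": 0,"tz": 0,"ax": 0,"ay": 0,"az": 0},
    {"tx": 0,"ty": 0,"tz": 0,"ax": 0,"ay": 0,"az": 0}
  ]
}}

```text
clock: 56.52
ee_pos: [0.5532, -0.0012, 0.0442]
tcp_rot: [0.082, 3.14, -0.0]
wrist_force: [-0.2, -0.4, -1.6]
opening: 0.0221
gripper_force: 34.4
```

Emit:
{"method": "play_rows", "body": {
  "commands": [
    {"tx": 0,"ty": 0,"tz": -0.07,"ax": 0,"ay": 0,"az": 0},
    {"tx": 0,"ty": 0,"tz": 0,"ax": 0,"ay": 0,"az": 0}
  ]
}}

```text
clock: 56.78
ee_pos: [0.553, -0.0012, 0.0416]
tcp_rot: [-0.082, -3.14, 0.0]
wrist_force: [0.6, -0.9, -1.8]
opening: 0.0218
gripper_force: 34.4
```

Emit:
{"method": "play_rows", "body": {
  "commands": [
    {"tx": 0,"ty": 0,"tz": -0.06,"ax": 0,"ay": 0,"az": 0},
    {"tx": 0,"ty": 0,"tz": 0,"ax": 0,"ay": 0,"az": 0}
  ]
}}

```text
clock: 57.02
ee_pos: [0.5529, -0.0011, 0.0398]
tcp_rot: [-0.082, -3.14, 0.0]
wrist_force: [0.1, 0.0, -1.7]
opening: 0.0221
gripper_force: 34.4
```

Emit:
{"method": "play_rows", "body": {
  "commands": [
    {"tx": 0,"ty": 0,"tz": -0.05,"ax": 0,"ay": 0,"az": 0},
    {"tx": 0,"ty": 0,"tz": 0,"ax": 0,"ay": 0,"az": 0}
  ]
}}

```text
clock: 57.28
ee_pos: [0.5534, -0.0012, 0.039]
tcp_rot: [0.082, 3.139, -0.0]
wrist_force: [-2.4, 0.6, 8.3]
opening: 0.0222
gripper_force: 36.1
```

Emit:
{"method": "play_rows", "body": {
  "commands": [
    {"tx": 0,"ty": 0,"tz": 0.04,"ax": 0,"ay": 0,"az": 0},
    {"tx": 0,"ty": 0,"tz": 0,"ax": 0,"ay": 0,"az": 0},
    {"tx": 0,"ty": 0,"tz": 0,"ax": 0,"ay": 0,"az": 0},
    {"tx": 0,"ty": 0,"tz": 0,"ax": 0,"ay": 0,"az": 0}
  ],
  "gripper": 0.3
}}

```text
clock: 57.78
ee_pos: [0.553, -0.0012, 0.0396]
tcp_rot: [-0.082, -3.14, -0.0]
wrist_force: [-0.4, -0.7, -1.0]
opening: 0.0551
gripper_force: 0.0
```

Emit:
{"method": "play_rows", "body": {
  "commands": [
    {"tx": 0,"ty": 0,"tz": 0.4,"ax": 0,"ay": 0,"az": 0},
    {"tx": 0,"ty": 0,"tz": 0.8,"ax": 0,"ay": 0,"az": 0},
    {"tx": 0,"ty": 0,"tz": 1,"ax": 0,"ay": 0,"az": 0},
    {"tx": 0,"ty": 0,"tz": 0.3,"ax": 0,"ay": 0,"az": 0}
  ]
}}

```text
clock: 58.28
ee_pos: [0.554, -0.0013, 0.1168]
tcp_rot: [0.082, 3.138, -0.001]
wrist_force: [0.4, 0.2, 0.1]
opening: 0.056
gripper_force: 0.0
```

Emit:
{"method": "play_rows", "body": {
  "commands": [
    {"tx": 0.1,"ty": 1,"tz": 0,"ax": 0,"ay": 0,"az": 0},
    {"tx": 0.1,"ty": 1,"tz": 0,"ax": 0,"ay": 0,"az": 0},
    {"tx": 0.1,"ty": 1,"tz": 0,"ax": 0,"ay": 0,"az": 0},
    {"tx": 0.1,"ty": 1,"tz": 0,"ax": 0,"ay": 0,"az": 0},
    {"tx": 0.1,"ty": 1,"tz": 0,"ax": 0,"ay": 0,"az": 0}
  ],
  "gripper": 0.65
}}

```text
clock: 58.9
ee_pos: [0.5679, 0.1498, 0.1144]
tcp_rot: [-0.082, -3.14, 0.0]
wrist_force: [-0.1, 0.4, -0.4]
opening: 0.0702
gripper_force: 0.0
```

Emit:
{"method": "play_rows", "body": {
  "commands": [
    {"tx": 0.1,"ty": 1,"tz": 0,"ax": 0,"ay": 0,"az": 0},
    {"tx": 0.1,"ty": 1,"tz": 0,"ax": 0,"ay": 0,"az": 0},
    {"tx": 0.1,"ty": 1,"tz": 0,"ax": 0,"ay": 0,"az": 0},
    {"tx": 0.1,"ty": 1,"tz": 0,"ax": 0,"ay": 0,"az": 0},
    {"tx": 0.1,"ty": 1,"tz": 0,"ax": 0,"ay": 0,"az": 0}
  ]
}}

```text
clock: 59.52
ee_pos: [0.5829, 0.2998, 0.1143]
tcp_rot: [-0.082, -3.14, 0.0]
wrist_force: [-0.1, -0.5, -0.3]
opening: 0.0709
gripper_force: 0.0
```

Emit:
{"method": "play_rows", "body": {
  "commands": [
    {"tx": 0.02,"ty": 0.5,"tz": 0,"ax": 0,"ay": 0,"az": 0},
    {"tx": 0,"ty": 0,"tz": 0,"ax": 0,"ay": 0,"az": 0},
    {"tx": 0,"ty": 0,"tz": 0,"ax": 0,"ay": 0,"az": 0}
  ]
}}

```text
clock: 59.9
ee_pos: [0.5836, 0.3129, 0.1147]
tcp_rot: [-0.083, -3.14, 0.001]
wrist_force: [0.8, -0.0, 0.2]
opening: 0.0707
gripper_force: 0.0
```

Right above the can. I'll go down to 0.015 for a deeper grip.

Emit:
{"method": "play_rows", "body": {
  "commands": [
    {"tx": 0,"ty": 0,"tz": -0.5,"ax": 0,"ay": 0,"az": 0},
    {"tx": 0,"ty": 0,"tz": -0.9,"ax": 0,"ay": 0,"az": 0},
    {"tx": 0,"ty": 0,"tz": -1,"ax": 0,"ay": 0,"az": 0},
    {"tx": 0,"ty": 0,"tz": -0.9,"ax": 0,"ay": 0,"az": 0},
    {"tx": 0,"ty": 0,"tz": 0,"ax": 0,"ay": 0,"az": 0}
  ]
}}

```text
clock: 60.52
ee_pos: [0.5821, 0.3126, 0.0134]
tcp_rot: [-0.083, -3.137, 0.003]
wrist_force: [-0.1, 0.5, 0.9]
opening: 0.0702
gripper_force: 0.0
```

Emit:
{"method": "play_rows", "body": {
  "commands": [
    {"tx": 0,"ty": 0,"tz": 0,"ax": 0,"ay": 0,"az": 0},
    {"tx": 0,"ty": 0,"tz": 0,"ax": 0,"ay": 0,"az": 0},
    {"tx": 0,"ty": 0,"tz": 0,"ax": 0,"ay": 0,"az": 0},
    {"tx": 0,"ty": 0,"tz": 0,"ax": 0,"ay": 0,"az": 0},
    {"tx": 0,"ty": 0,"tz": 0,"ax": 0,"ay": 0,"az": 0}
  ],
  "gripper": -1
}}

```text
clock: 61.15
ee_pos: [0.5844, 0.3141, 0.017]
tcp_rot: [0.082, 3.138, 0.001]
wrist_force: [0.2, -1.0, 7.4]
opening: 0.041
gripper_force: 40.7
```

Emit:
{"method": "play_rows", "body": {
  "commands": [
    {"tx": 0,"ty": 0,"tz": 0.2,"ax": 0,"ay": 0,"az": 0},
    {"tx": 0,"ty": 0,"tz": 0.5,"ax": 0,"ay": 0,"az": 0},
    {"tx": 0,"ty": 0,"tz": 0.6,"ax": 0,"ay": 0,"az": 0},
    {"tx": 0,"ty": 0,"tz": 0,"ax": 0,"ay": 0,"az": 0}
  ]
}}

```text
clock: 61.65
ee_pos: [0.5847, 0.3143, 0.0566]
tcp_rot: [0.082, 3.138, 0.002]
wrist_force: [0.4, 0.4, -1.0]
opening: 0.0407
gripper_force: 40.7
```

Emit:
{"method": "play_rows", "body": {
  "commands": [
    {"tx": 0,"ty": -0.3,"tz": 0.6,"ax": 0,"ay": 0,"az": 0},
    {"tx": -0.1,"ty": -0.7,"tz": 0.5,"ax": 0,"ay": 0,"az": 0},
    {"tx": -0.1,"ty": -0.9,"tz": 0,"ax": 0,"ay": 0,"az": 0},
    {"tx": -0.1,"ty": -0.9,"tz": 0,"ax": 0,"ay": 0,"az": 0},
    {"tx": -0.1,"ty": -0.9,"tz": 0,"ax": 0,"ay": 0,"az": 0}
  ]
}}

```text
clock: 62.28
ee_pos: [0.5713, 0.2007, 0.0886]
tcp_rot: [0.083, 3.14, -0.0]
wrist_force: [-0.5, 0.5, -2.0]
opening: 0.0408
gripper_force: 40.8
```

Emit:
{"method": "play_rows", "body": {
  "commands": [
    {"tx": -0.1,"ty": -0.9,"tz": 0,"ax": 0,"ay": 0,"az": 0},
    {"tx": -0.1,"ty": -0.9,"tz": 0,"ax": 0,"ay": 0,"az": 0},
    {"tx": -0.1,"ty": -0.9,"tz": 0,"ax": 0,"ay": 0,"az": 0},
    {"tx": -0.1,"ty": -0.7,"tz": 0,"ax": 0,"ay": 0,"az": 0},
    {"tx": 0,"ty": -0.4,"tz": 0,"ax": 0,"ay": 0,"az": 0}
  ]
}}

```text
clock: 62.9
ee_pos: [0.5594, 0.0874, 0.0881]
tcp_rot: [0.084, 3.14, 0.0]
wrist_force: [0.4, 0.8, -1.3]
opening: 0.0408
gripper_force: 40.8
```

Emit:
{"method": "play_rows", "body": {
  "commands": [
    {"tx": 0,"ty": -0.1,"tz": 0,"ax": 0,"ay": 0,"az": 0},
    {"tx": 0,"ty": 0,"tz": -0.5,"ax": 0,"ay": 0,"az": 0},
    {"tx": 0,"ty": 0,"tz": -0.6,"ax": 0,"ay": 0,"az": 0},
    {"tx": 0,"ty": 0,"tz": 0,"ax": 0,"ay": 0,"az": 0}
  ]
}}

```text
clock: 63.4
ee_pos: [0.5584, 0.0865, 0.0529]
tcp_rot: [-0.081, -3.137, 0.0]
wrist_force: [-0.2, -0.1, -1.4]
opening: 0.041
gripper_force: 40.8
```

Emit:
{"method": "play_rows", "body": {
  "commands": [
    {"tx": 0.02,"ty": -0.05,"tz": -0.5,"ax": 0,"ay": 0,"az": 0},
    {"tx": 0,"ty": 0,"tz": -0.4,"ax": 0,"ay": 0,"az": 0},
    {"tx": 0,"ty": 0,"tz": -0.2,"ax": 0,"ay": 0,"az": 0},
    {"tx": 0,"ty": 0,"tz": 0,"ax": 0,"ay": 0,"az": 0},
    {"tx": 0,"ty": 0,"tz": 0,"ax": 0,"ay": 0,"az": 0}
  ]
}}

```text
clock: 64.03
ee_pos: [0.5605, 0.0844, 0.022]
tcp_rot: [0.082, 3.14, 0.0]
wrist_force: [1.1, 0.6, -2.0]
opening: 0.0409
gripper_force: 40.8
```

Emit:
{"method": "play_rows", "body": {
  "commands": [
    {"tx": 0,"ty": 0,"tz": -0.07,"ax": 0,"ay": 0,"az": 0},
    {"tx": 0,"ty": 0,"tz": 0,"ax": 0,"ay": 0,"az": 0}
  ]
}}

```text
clock: 64.28
ee_pos: [0.5603, 0.0843, 0.0196]
tcp_rot: [0.082, 3.14, -0.0]
wrist_force: [0.5, 0.1, -2.5]
opening: 0.0412
gripper_force: 40.8
```

Emit:
{"method": "play_rows", "body": {
  "commands": [
    {"tx": 0,"ty": 0,"tz": -0.05,"ax": 0,"ay": 0,"az": 0},
    {"tx": 0,"ty": 0,"tz": 0,"ax": 0,"ay": 0,"az": 0}
  ]
}}

```text
clock: 64.53
ee_pos: [0.5602, 0.0843, 0.018]
tcp_rot: [-0.082, -3.14, 0.0]
wrist_force: [0.3, 0.4, -0.5]
opening: 0.0413
gripper_force: 40.8
```

Emit:
{"method": "play_rows", "body": {
  "commands": [
    {"tx": 0,"ty": 0,"tz": -0.07,"ax": 0,"ay": 0,"az": 0},
    {"tx": 0,"ty": 0,"tz": 0,"ax": 0,"ay": 0,"az": 0}
  ]
}}

```text
clock: 64.78
ee_pos: [0.5601, 0.0843, 0.0158]
tcp_rot: [-0.082, -3.14, 0.0]
wrist_force: [-0.0, 1.0, -0.8]
opening: 0.0409
gripper_force: 40.8
```

Emit:
{"method": "play_rows", "body": {
  "commands": [
    {"tx": 0,"ty": 0,"tz": -0.05,"ax": 0,"ay": 0,"az": 0},
    {"tx": 0,"ty": 0,"tz": 0,"ax": 0,"ay": 0,"az": 0}
  ]
}}

```text
clock: 65.03
ee_pos: [0.5605, 0.0844, 0.015]
tcp_rot: [0.082, 3.14, 0.0]
wrist_force: [-2.3, -0.4, 8.1]
opening: 0.0409
gripper_force: 41.6
```

Emit:
{"method": "play_rows", "body": {
  "commands": [
    {"tx": 0,"ty": 0,"tz": 0.04,"ax": 0,"ay": 0,"az": 0},
    {"tx": 0,"ty": 0,"tz": 0,"ax": 0,"ay": 0,"az": 0},
    {"tx": 0,"ty": 0,"tz": 0,"ax": 0,"ay": 0,"az": 0},
    {"tx": 0,"ty": 0,"tz": 0,"ax": 0,"ay": 0,"az": 0}
  ],
  "gripper": 0.4
}}

```text
clock: 65.53
ee_pos: [0.5602, 0.0843, 0.0156]
tcp_rot: [-0.082, -3.14, 0.0]
wrist_force: [-1.0, -0.0, 0.4]
opening: 0.0596
gripper_force: 0.0
```

Emit:
{"method": "play_rows", "body": {
  "commands": [
    {"tx": 0,"ty": 0,"tz": 0.4,"ax": 0,"ay": 0,"az": 0},
    {"tx": 0,"ty": 0,"tz": 0.9,"ax": 0,"ay": 0,"az": 0},
    {"tx": 0,"ty": 0,"tz": 1,"ax": 0,"ay": 0,"az": 0},
    {"tx": 0,"ty": 0,"tz": 1,"ax": 0,"ay": 0,"az": 0},
    {"tx": 0,"ty": 0,"tz": 0.6,"ax": 0,"ay": 0,"az": 0}
  ]
}}

```text
clock: 66.15
ee_pos: [0.5607, 0.0844, 0.1351]
tcp_rot: [0.082, 3.138, 0.0]
wrist_force: [1.2, -0.8, -1.1]
opening: 0.0599
gripper_force: 0.0
```

Emit:
{"method": "play_rows", "body": {
  "commands": [
    {"tx": -0.7,"ty": 1,"tz": 0,"ax": 0,"ay": 0,"az": 0},
    {"tx": -0.7,"ty": 1,"tz": 0,"ax": 0,"ay": 0,"az": 0},
    {"tx": -0.7,"ty": 1,"tz": 0,"ax": 0,"ay": 0,"az": 0},
    {"tx": -0.7,"ty": 1,"tz": 0,"ax": 0,"ay": 0,"az": 0},
    {"tx": -0.7,"ty": 1,"tz": 0,"ax": 0,"ay": 0,"az": 0}
  ]
}}

```text
clock: 66.78
ee_pos: [0.4546, 0.2353, 0.1336]
tcp_rot: [0.082, 3.14, 0.0]
wrist_force: [0.3, 0.0, 0.3]
opening: 0.0597
gripper_force: 0.0
```

Emit:
{"method": "play_rows", "body": {
  "commands": [
    {"tx": -0.7,"ty": 1,"tz": 0,"ax": 0,"ay": 0,"az": 0},
    {"tx": -0.7,"ty": 1,"tz": 0,"ax": 0,"ay": 0,"az": 0},
    {"tx": -0.7,"ty": 1,"tz": 0,"ax": 0,"ay": 0,"az": 0},
    {"tx": -0.7,"ty": 1,"tz": 0,"ax": 0,"ay": 0,"az": 0},
    {"tx": 0,"ty": 0,"tz": 0,"ax": 0,"ay": 0,"az": 0}
  ]
}}

```text
clock: 67.4
ee_pos: [0.3701, 0.3558, 0.1335]
tcp_rot: [0.078, 3.14, 0.001]
wrist_force: [-0.2, 0.3, -0.2]
opening: 0.0598
gripper_force: 0.0
```

```bash
python3 - <<'E'
from h import *
for n,B in dict(top=dict(can=(266,238,30,28),bottle=(317,243,24,20),jar=(358,239,33,29),tape=(312,116,50,50),gouge=(290,303,68,22),chisel=(300,332,112,26)),
                scene=dict(can=(340,217,24,38),bottle=(300,217,26,36),jar=(261,212,28,38))).items():
    a=cv2.imread(f'pics/{n}0.png');im=vision.capture(n)[:,:,::-1];cv2.imwrite(f'pics/end_{n}.png',im)
    for k,(x,y,w,h) in B.items():
        r=cv2.matchTemplate(np.ascontiguousarray(im[y-15:y+h+15,x-15:x+w+15]),a[y:y+h,x:x+w],cv2.TM_CCOEFF_NORMED);_,v,_,l=cv2.minMaxLoc(r)
        print(n,k,'shift px',l[0]-15,l[1]-15,round(v,3))
s=cv2.imread('pics/end_scene.png')[160:300,140:400];t=cv2.imread('pics/end_top.png')[170:350,230:520]
cv2.imwrite('pics/end.png',np.vstack([cv2.resize(t,(480,298)),cv2.resize(s,(480,258))]))
print(manip.get_obs()['ee_pos'],manip.get_obs()['clock'])
E
```

```text
top can shift px 1 0 0.993
top bottle shift px 0 0 0.984
top jar shift px 0 0 0.992
top tape shift px 0 0 1.0
top gouge shift px 0 0 0.621
top chisel shift px 0 0 0.698
scene can shift px -1 0 0.991
scene bottle shift px 0 0 0.991
scene jar shift px 0 0 0.995
[0.3713492  0.35434486 0.13320941] 67.5
```

Compared with the start images, the can, bottle and jar have shifted by 1 px at most (about 2 mm) and the bystanders by 0 px. I'll do one numeric check of the stone in the top view before handing in.

```bash
python3 - <<'E'
from h import *
from workcell import ticket
m=vision.camera_model('top');im=cv2.imread('pics/end_top.png');hsv=cv2.cvtColor(im,cv2.COLOR_BGR2HSV)[220:340,455:515]
mask=((hsv[:,:,1]<60)&(hsv[:,:,2]>80)).astype(np.uint8)
c=max(cv2.findContours(mask,0,2)[0],key=cv2.contourArea);q=cv2.boxPoints(cv2.minAreaRect(c))+[455,220]
w=np.array([ray(m,x,.04)[:2] for x in q]);d=w.mean(0)-[.4935,-.3098];print(w.round(3).tolist(),w.mean(0),d)
if abs(d).max()<.009: print(ticket.finish_job())
E
```

```text
[[0.427, -0.277], [0.565, -0.287], [0.563, -0.338], [0.425, -0.327]] [ 0.49491064 -0.30730239] [0.00141064 0.00249761]
the job is handed in; nothing more can be done
None
```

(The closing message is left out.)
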